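# Rack the amber sample tubes in the keeper cradle

## Task

Get the tube cradle ready and rack the amber sample tubes: first fold the steel flap up by its red tab until it stands upright, and set the dial to its red tick, finishing with a clockwise turn so that the play in its crank is taken up and the fence stands on its red line. Then lay every sample tube in a groove of its own with the black stopper towards the flap, lowering it gently until it rests in the V before you let go (do not drop it in), and when all are racked fold the flap fully down again over the stoppers. Leave the other glassware and jars where they stand.

Things in the scene. Friction and masses are not known exactly. Their poses are not given: they have to be found in the camera images.
- cradle: Green steel tube cradle, fixed to the shelf. Origin: on the shelf top (z = 0) under the middle of the four grooves; x runs along the grooves, from the flap (robot's side) to the fence; y across them; z up. Base plate 10 mm thick, x -86 to +106, y -130 to +216 mm. Front wall 61 mm high, inner face at x = -63 mm. Any tube may go in any groove, one in each.
- groove1 (a point): Middle of groove 1 of 4, the one at y = -90 mm on the cradle, where the middle of a seated tube's axis belongs: x = 0, 40 mm above the shelf. Grooves are 60 mm apart (y = -90, -30, +30, +90). 45 degree V sides, ridges 50 mm above the shelf, formed by two zigzag rails 10 mm thick at x = -28 and +28 mm; between the rails (x -23 to +23) it is open down to the base plate.
- groove4 (a point): Middle of groove 4, the one at y = +90 mm, nearest the dial; as groove 1.
- dial (a joint): Black dial that drives the fence: rad, 0 to 2.9, growing clockwise seen from above. Red tick at 1.50; plain ticks at 0, 0.5, 1, 2, 2.5. Starts past it (2.2 to 2.6). Needs about 0.1 N m, stays where left. Its crank has 6 mm of play: driven clockwise the fence stands at 0.015 + 0.014 sin(dial - 1.5) m, driven anticlockwise 6 mm more; in between it does not move.
- dial_grip (a point): On the dial's vertical axis (cradle x = -30, y = +175 mm), 47 mm above the shelf, a height to grip. Upright bar grip 14 mm thick, 46 mm long, top 54 mm above the shelf, on a 48 mm skirt over a white 72 mm scale disc. At dial 0 the bar lies along cradle x with its white pointer end to -x; at 1.5 the pointer is towards cradle +y.
- fence (a joint): Aluminium fence across the far end of the grooves, 60 mm high: travel in m, 0 to 0.040, growing towards the flap (cradle -x). Its inner face is at cradle x = 78 mm less this value. On its red line at 0.015 (face at x = +63 mm), which it reaches when the dial comes clockwise to its red tick. Starts too far in, at about 0.029.
- flap (a joint): Steel keeper flap hinged along the top of the front wall (hinge along y at cradle x = -71, z = 63 mm): rad, 0 folded down level over the grooves' front ends, 1.57 upright, 1.9 leaning to the robot. 45 mm from hinge to free edge, 236 mm wide, 4 mm thick. Stiff: stays where left, folds with about 2 N at the edge. Starts at 0 to 0.35.
- flap_edge (a point): Middle of the flap's free edge. A red finger tab 40 mm wide (along y), 5 mm thick, stands 22 mm up from the flap's upper face at its middle, 5 mm from this edge; with the flap down, pushing the tab towards the hinge (to the robot) raises the flap, and it can be pushed on over to upright.
- tube1: Amber glass sample tube, one of 3 or 4, lying on the shelf: 28 mm thick, 110 mm long, 40 to 85 g, with a white paper band near the middle and a black six-sided stopper (28 mm across flats, 14 mm long) at its -x end that keeps it from rolling. Origin at the middle of its axis (14 mm above the shelf when lying there); x axis along the tube, away from the stopper.
- tube2: Amber glass sample tube, one of 3 or 4, lying on the shelf: 28 mm thick, 110 mm long, 40 to 85 g, with a white paper band near the middle and a black six-sided stopper (28 mm across flats, 14 mm long) at its -x end that keeps it from rolling. Origin at the middle of its axis (14 mm above the shelf when lying there); x axis along the tube, away from the stopper.
- tube3: Amber glass sample tube, one of 3 or 4, lying on the shelf: 28 mm thick, 110 mm long, 40 to 85 g, with a white paper band near the middle and a black six-sided stopper (28 mm across flats, 14 mm long) at its -x end that keeps it from rolling. Origin at the middle of its axis (14 mm above the shelf when lying there); x axis along the tube, away from the stopper.
- tube4: Amber glass sample tube, one of 3 or 4, lying on the shelf: 28 mm thick, 110 mm long, 40 to 85 g, with a white paper band near the middle and a black six-sided stopper (28 mm across flats, 14 mm long) at its -x end that keeps it from rolling. Origin at the middle of its axis (14 mm above the shelf when lying there); x axis along the tube, away from the stopper.
- tube1_cap (a point): Middle of the stopper of tube1, 48 mm from the tube's middle.
- tube2_cap (a point): Middle of the stopper of tube2, 48 mm from the tube's middle.
- tube3_cap (a point): Middle of the stopper of tube3, 48 mm from the tube's middle.
- tube4_cap (a point): Middle of the stopper of tube4, 48 mm from the tube's middle.
- beaker: Bystander, to be left alone: squat clear beaker with a frosted panel, 84 mm wide, 75 mm tall. Origin at the centre of its underside.
- bottle_a: Bystander, to be left alone: amber reagent bottle with ground stopper, 68 mm wide, 150 mm tall. Origin at the centre of its underside.
- bottle_b: Bystander, to be left alone: amber reagent bottle with ground stopper, 60 mm wide, 135 mm tall. Origin at the centre of its underside.
- crucible: Bystander, to be left alone: small white porcelain crucible, 46 mm wide, 36 mm tall. Origin at the centre of its underside.
- watch_glass: Bystander, to be left alone: clear glass watch glass, 90 mm wide, 12 mm tall. Origin at the centre of its underside.
- mortar: Bystander, to be left alone: white porcelain mortar, 88 mm wide, 48 mm tall. Origin at the centre of its underside.
- salt_jar: Bystander, to be left alone: white plastic jar with blue cap, 64 mm wide, 90 mm tall. Origin at the centre of its underside.
Things that resemble listed ones, but are neither listed nor needed, are in the scene too. What is shaped like the tube2 but turquoise is not meant. What is shaped like the tube4 but green is not meant.

How it is judged:
On the way, in this order (a step that is already met when the one before it is completed fails the run):
1. the flap stands up (about upright or past it), the dial is on its red tick and the fence on its red line, the play taken up clockwise (value of joint dial between 1.39 and 1.61 rad and value of joint fence between 0.0127 and 0.0173 m and value of joint flap above 1.25 rad), for 0.3 s.
2. every tube present rests released in a groove, stopper towards the flap (x of tube1 in the frame of cradle between -0.01 and 0.01 m and (y of tube1 in the frame of cradle between -0.096 and -0.084 m or y of tube1 in the frame of cradle between -0.036 and -0.024 m or y of tube1 in the frame of cradle between 0.024 and 0.036 m or y of tube1 in the frame of cradle between 0.084 and 0.096 m) and z of tube1 in the frame of cradle between 0.036 and 0.0435 m and angle between the x axis of each of tube1, tube2, tube3, tube4 and the x axis of cradle, either way round below 0.09 rad and x of each of tube1_cap, tube2_cap, tube3_cap, tube4_cap in the frame of cradle below 0 m and contact force between the fingers and tube1 below 0.05 N and linear speed of each of tube1, tube2, tube3, tube4 below 0.02 m/s and x of tube2 in the frame of cradle between -0.01 and 0.01 m and (y of tube2 in the frame of cradle between -0.096 and -0.084 m or y of tube2 in the frame of cradle between -0.036 and -0.024 m or y of tube2 in the frame of cradle between 0.024 and 0.036 m or y of tube2 in the frame of cradle between 0.084 and 0.096 m) and z of tube2 in the frame of cradle between 0.036 and 0.0435 m and contact force between the fingers and tube2 below 0.05 N and x of tube3 in the frame of cradle between -0.01 and 0.01 m and (y of tube3 in the frame of cradle between -0.096 and -0.084 m or y of tube3 in the frame of cradle between -0.036 and -0.024 m or y of tube3 in the frame of cradle between 0.024 and 0.036 m or y of tube3 in the frame of cradle between 0.084 and 0.096 m) and z of tube3 in the frame of cradle between 0.036 and 0.0435 m and contact force between the fingers and tube3 below 0.05 N and x of tube4 in the frame of cradle between -0.01 and 0.01 m and (y of tube4 in the frame of cradle between -0.096 and -0.084 m or y of tube4 in the frame of cradle between -0.036 and -0.024 m or y of tube4 in the frame of cradle between 0.024 and 0.036 m or y of tube4 in the frame of cradle between 0.084 and 0.096 m) and z of tube4 in the frame of cradle between 0.036 and 0.0435 m and contact force between the fingers and tube4 below 0.05 N), for 0.3 s.
3. the flap is folded fully down (value of joint flap below 0.07 rad), for 0.3 s.
At the end, for the whole second after the job is handed in: Dial 1.50 +-0.11 rad, fence 15 +-2.3 mm; each tube present in a groove: middle within 10 mm of its centre (6 mm across), within 3.5 mm of seated height and 5 degrees of its direction, stopper towards the flap, released, at rest; flap within 0.07 rad of fully down (all of step 2 and value of joint dial between 1.39 and 1.61 rad and value of joint fence between 0.0127 and 0.0173 m and value of joint flap below 0.07 rad); the robot touches nothing.
It fails at once if a tube is dropped from a height (falls free faster than 0.6 m/s above the grooves) ((linear speed of tube1 above 0.6 m/s and contact force between the fingers and tube1 below 0.01 N and height (world z) of tube1 above 0.07 m) or (linear speed of tube2 above 0.6 m/s and contact force between the fingers and tube2 below 0.01 N and height (world z) of tube2 above 0.07 m) or (linear speed of tube3 above 0.6 m/s and contact force between the fingers and tube3 below 0.01 N and height (world z) of tube3 above 0.07 m) or (linear speed of tube4 above 0.6 m/s and contact force between the fingers and tube4 below 0.01 N and height (world z) of tube4 above 0.07 m)).
It fails at once if a bystander is shifted more than 40 mm or knocked over (distance of any of beaker, bottle_a, bottle_b, crucible, watch_glass, mortar, salt_jar from where it was at the start of the episode above 0.04 m or angle between any of beaker, bottle_a, bottle_b, crucible, watch_glass, mortar, salt_jar's own z axis and vertical above 0.5 rad).
Of tube1, tube2, tube3, tube4 only 3 to 4 are there at a start; the rules pass over those that are not, and their reading is None.
At some moment in a run one of tube1, tube2, tube3, tube4 may be knocked a few centimetres aside while the robot is not near it.
It also fails if it takes over 208 s, if anything falls off the work surface, if the arm or the gripper's body presses on something with over 40 N, if the wrist force passes 120 N, or if a joint passes its speed limit or range.

## Robot

A 6-joint arm with a two-finger parallel gripper is mounted at the origin on the work surface. World frame = base frame: x ahead of the robot, y to its left, z up, the work surface at z = 0. Lengths are in m, angles in rad, forces in N, time in s.
With the tool pointing down it reaches from about 0.35 to 0.925 m from the base axis. Payload 6.4 kg.
Tool frame: the origin (TCP) lies on the mounting face of the last link; the fingertips stand 173 mm ahead of it and the grasp point (between the pads) lies 155 mm ahead of it; z points along the fingers, y is the line along which they close (so a half turn about z gives the same grasp; the last joint's range is limited). The gripper opens to 85 mm and grips with 20 to 120 N. Pads are 22 mm wide; open, the fingers measure 114 mm over their backs; the gripper's body (76 mm by 85 mm) begins 54 mm behind the grasp point. The pads swing forward as they close: fully open they stand 13 mm farther back than shut.
Start: joints at [1.104, 0.245, 1.558, -0, 1.339, -0.174], TCP at [0.188, 0.622, 0.405] pointing down, gripper open.
Joint ranges: [-3.13, 3.13], [-1.02, 2.26], [0.13, 2.54], [-0.95, 4.09], [0.21, 2.88], [-2.74, 2.74]. Speed limits (rad/s): [2.57, 2.57, 3.14, 3.14, 3.14, 3.14].

## Interface

Orientations are given as a unit quaternion [w, x, y, z].
In Python, from workcell import arm, imaging, job gives the robot as it stands.
- The arm moves only by the tool arm_command, never from a script. Its argument "targets" is a list of rows, each an object of numbers: "hand": the closure, from 0 (fully open) to 1 (shut); "dx", "dy", "dz": the shift along the tool's x, y, z in m; "ax", "ay", "az": the turn, a rotation vector about the tool's x, y, z in degrees. A call has 1 to 5 rows; each row shifts and turns the commanded pose from where the row before left it, along the tool's axes as they then stand; what a row does not reach is not made up. A row lasts 1/12 s, in which the tool goes at most 41.7 mm and 7.16 degrees, less where a joint would pass 70% of its speed; a pose out of reach is approached as far as the arm can. A call is refused whole if a number of a shift passes 0.0417 or a number of a turn 7.16, either way. A call with a gripper value outside its range is refused whole. The fingers move at their own pace and stop on an object; "grip_force" is the grip in N (left out, the last holds). Time passes only in rows, so rows that do not move let the fingers close. It gives the time, the measured TCP pose, the force, the opening and the grip force at its end, in the units of the state.
- arm.state(): the state, without advancing time (a new reading comes with each control period).
- imaging.grab_frame(name): name is "scene" or "side" or "wrist"; returns a dict with "pixels" (400x640x3 uint8, red, green, blue), "fov_y" (degrees; the focal length in pixels is half the picture's height over the tangent of half this angle, whatever the lens; pixels are square), "cx", "cy" (the principal point, pixels), "distortion" ([k1, k2, p1, p2, k3] as OpenCV has them; the pictures are not rectified), "extrinsics" (4x4, takes a point from camera to world coordinates). Camera axes: x right, y down, z forward; pixel columns grow to the right and rows downward; lengths in m; the calibration is good to about 2 mm. A picture is of the moment at which its call begins. There is no depth.
- job.job_done(): hands the job in; it is judged then, once.
The state is a dict: "time_s": time; "joints": joint angles; "joint_vel": joint speeds; "effort": joint torques, N m; "tcp_pos": TCP position; "ee_rot": TCP orientation; "wrist_force": force on the tool from outside, world axes, zero at the start; "moment": the same for the moment, N m; "gripper_width": finger opening in m; "gripper_force": force on a finger pad.
Only numpy, scipy, OpenCV 4.12 (cv2) and the standard library are available. Lean on these libraries where they do the work, as an engineer would, in place of code of your own. Each camera call takes 0.05 s, during which the arm holds its last target. There are 200 camera calls.

## Working session

There is one attempt and no reset: what is moved stays moved. The work goes in short steps, Python scripts to look and compute and a tool call to move; the robot and the scene stay as the last step left them, time stands still between calls to the robot, and variables do not carry over. Pictures are saved under pics/ and viewed, at most 15 in all, crops included, and the job is handed in when it is done.

Besides the shell and the picture viewer there is one more tool, called after "Call:" by a JSON object that holds its "op" and its "data", one argument or row to a line. arm_command: Moves the arm, as the interface text tells. Its arguments: {"type":"object","properties":{"targets":{"type":"array","items":{"type":"object","properties":{"hand":{"type":"number"},"dx":{"type":"number"},"dy":{"type":"number"},"dz":{"type":"number"},"ax":{"type":"number"},"ay":{"type":"number"},"az":{"type":"number"}}}},"grip_force":{"type":"number"}},"required":["targets"]}

```bash
mkdir -p pics; cat > h.py <<'E'
import numpy as np, cv2
from scipy.spatial.transform import Rotation as R
from workcell import arm, imaging, job
def grab(name,save=None):
    f=imaging.grab_frame(name)
    if save: cv2.imwrite(f'pics/{save}.png',f['pixels'][:,:,::-1])
    return f
def K(f):
    fl=200/np.tan(np.radians(f['fov_y'])/2)
    return np.array([[fl,0,f['cx']],[0,fl,f['cy']],[0,0,1]])
def unproj(f,uv,z):
    uv=np.array(uv,float).reshape(-1,1,2)
    n=cv2.undistortPoints(uv,K(f),np.array(f['distortion'],float)).reshape(-1,2)
    E=np.array(f['extrinsics']); d=np.c_[n,np.ones(len(n))]@E[:3,:3].T
    o=E[:3,3]; z=np.broadcast_to(z,len(n))
    return o+d*((z-o[2])/d[:,2])[:,None]
def proj(f,P):
    E=np.linalg.inv(np.array(f['extrinsics']))
    P=np.array(P,float).reshape(-1,3)
    return cv2.projectPoints(P,cv2.Rodrigues(E[:3,:3])[0],E[:3,3],K(f),np.array(f['distortion'],float))[0].reshape(-1,2)
def tcp():
    s=arm.state(); return np.array(s['tcp_pos']),R.from_quat(np.array(s['ee_rot'])[[1,2,3,0]])
E
python3 - <<'E'
from h import *
for n in('scene','side','wrist'):
    f=grab(n,n+'0'); print(n,f['fov_y'],np.round(f['extrinsics'],3).tolist(),f['distortion'])
s=arm.state();print(s)
p,r=tcp();print(r.as_matrix().round(3))
E
```

```text
scene 54.66146021176749 [[0.088, 0.607, -0.79, 1.456], [0.996, -0.068, 0.058, -0.097], [-0.019, -0.792, -0.61, 0.774], [0.0, 0.0, 0.0, 1.0]] [0.01105587 0.         0.         0.         0.        ]
side 45.920695963518384 [[0.998, -0.026, 0.063, 0.481], [-0.066, -0.607, 0.792, -0.925], [0.017, -0.795, -0.607, 0.729], [0.0, 0.0, 0.0, 1.0]] [-0.04774529  0.          0.          0.          0.        ]
wrist 60.87188786378382 [[0.289, 0.905, 0.312, 0.106], [0.957, -0.272, -0.097, 0.645], [-0.003, 0.327, -0.945, 0.373], [0.0, 0.0, 0.0, 1.0]] [-0.06866778  0.          0.          0.          0.        ]
{'time_s': 0.15, 'joints': array([ 1.10393912e+00,  2.45709863e-01,  1.55872768e+00, -8.40903230e-06,
        1.33871202e+00, -1.74057215e-01]), 'joint_vel': array([-0.00044523, -0.00291267, -0.00357023,  0.00094055,  0.00029277,
       -0.00022726]), 'effort': array([ 1.63120960e-03, -4.29988110e+01, -3.26552224e+01, -6.75459296e-05,
        3.52786992e-03, -1.43740618e-05]), 'tcp_pos': array([0.18750603, 0.62219729, 0.40380069]), 'ee_rot': array([-2.41331618e-04,  1.45876589e-01,  9.89302489e-01, -7.40115650e-04]), 'wrist_force': array([-0.19215433,  0.0075771 , -0.23377776]), 'moment': array([-0.01087324, -0.02661438, -0.02165939]), 'gripper_force': 0.0, 'gripper_width': 0.08537827138705897}
[[-0.957  0.289 -0.001]
 [ 0.289  0.957 -0.001]
 [ 0.    -0.002 -1.   ]]
```

View pics/scene0.png

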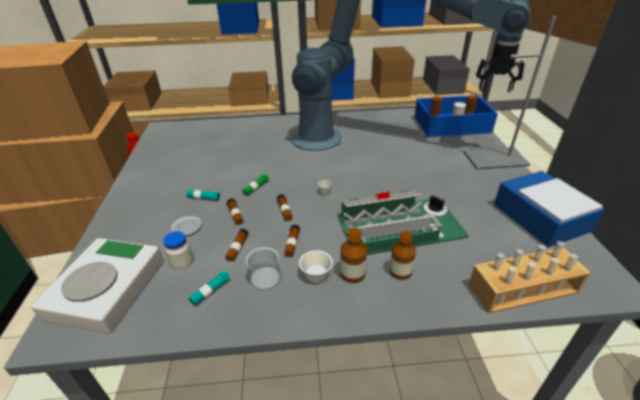

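View pics/side0.png

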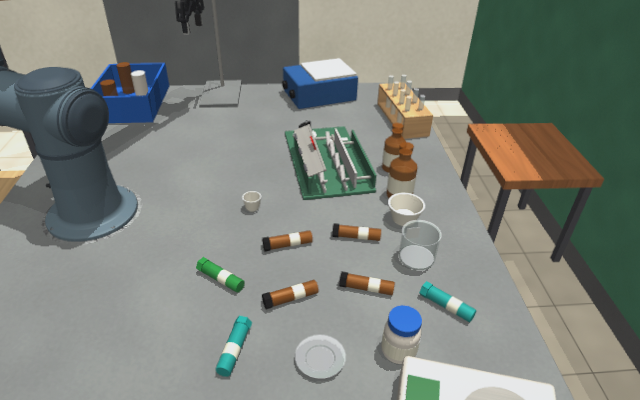

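The side view shows the cradle plate with corners near (286,130), (348,127), (374,190) and (302,195). There are four amber tubes with caps at (268,243), (336,230), (267,300) and (344,280). All caps point towards the robot.

```bash
python3 - <<'E'
from h import *
f=grab('side'); g=grab('scene')
P=unproj(f,[(286,130),(348,127),(374,190),(302,195)],0.01);print(P.round(3))
P2=unproj(g,[(340,215),(345,250),(467,238),(430,196)],0.01);print('scene',P2.round(3))
# amber/black segmentation in side
im=f['pixels'];hsv=cv2.cvtColor(im,cv2.COLOR_RGB2HSV)
m=cv2.inRange(hsv,(3,120,50),(18,255,200));m[:215]=0;m[310:]=0;m[:,420:]=0
m=cv2.morphologyEx(m,cv2.MORPH_CLOSE,np.ones((15,15)))
n,l,st,c=cv2.connectedComponentsWithStats(m)
for i in range(1,n):
    if st[i,4]>100: print(st[i],c[i].round(1))
# tube ends: cap end and glass end
for a,b in [((265,244),(313,238)),((333,230),(382,234)),((264,301),(318,286)),((340,280),(395,288))]:
    Q=unproj(f,[a,b],0.014)[:,:2];d=Q[1]-Q[0];print('tube mid',Q.mean(0).round(3),'len',np.linalg.norm(d).round(3),'yaw',np.degrees(np.arctan2(d[1],d[0])).round(1))
E
```

```text
[[0.48  0.367 0.01 ]
 [0.674 0.38  0.01 ]
 [0.703 0.044 0.01 ]
 [0.516 0.03  0.01 ]]
scene [[0.529 0.034 0.01 ]
 [0.684 0.028 0.01 ]
 [0.673 0.382 0.01 ]
 [0.463 0.341 0.01 ]]
[338 225  43  15 457] [358.8 232.3]
[269 231  43  18 457] [290.  239.6]
[346 274  48  21 593] [369.3 283.8]
[270 280  48  26 587] [293.3 292.4]
tube mid [ 0.481 -0.144] len 0.108 yaw 7.9
tube mid [ 0.637 -0.121] len 0.112 yaw -9.8
tube mid [ 0.482 -0.298] len 0.113 yaw 17.4
tube mid [ 0.636 -0.28 ] len 0.112 yaw -14.2
```

```bash
python3 - <<'E'
import cv2
a=cv2.imread('pics/side0.png')[105:210,270:390];b=cv2.imread('pics/scene0.png')[180:260,325:475]
cv2.imwrite('pics/cr1.png',cv2.resize(a,(690,600),interpolation=cv2.INTER_CUBIC))
E
```

```text
(no output)
```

View pics/cr1.png

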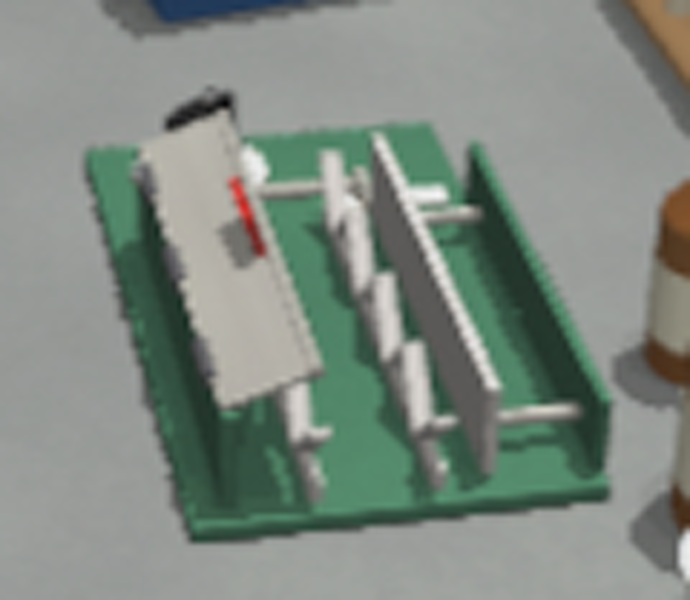

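The crop shows the flap slightly raised, the red tab near (250,215) and the dial at the far left of the cradle. I'll move above the cradle for a close look.

Call:
{"op": "arm_command", "data": {
  "targets": [
    {"dx": -0.0341, "dy": -0.0211, "hand": 1},
    {"dx": -0.0341, "dy": -0.0211, "hand": 1},
    {"dx": -0.0341, "dy": -0.0211, "hand": 1},
    {"dx": -0.0341, "dy": -0.0211, "hand": 1},
    {"dx": -0.0341, "dy": -0.0211, "hand": 1}
  ]
}}

```text
$.targets[0]: bad value
```

Call:
{"op": "arm_command", "data": {
  "targets": [
    {"dx": -0.0341, "dy": -0.0211, "hand": 1},
    {"dx": -0.0341, "dy": -0.0211, "hand": 1},
    {"dx": -0.0341, "dy": -0.0211, "hand": 1},
    {"dx": -0.0341, "dy": -0.0211, "hand": 1},
    {"dx": -0.0341, "dy": -0.0211, "hand": 1}
  ]
}}

```text
$.targets[0]: bad value
```

Call:
{"op": "arm_command", "data": {
  "targets": [
    {"dx": -0.0341, "dy": -0.0211, "hand": 1},
    {"dx": -0.0341, "dy": -0.0211, "hand": 1},
    {"dx": -0.0341, "dy": -0.0211, "hand": 1},
    {"dx": -0.0341, "dy": -0.0211, "hand": 1},
    {"hand": 1}
  ]
}}

```text
$.targets[0]: bad value
```

Call:
{"op": "arm_command", "data": {
  "targets": [
    {"az": -5.6, "hand": 1},
    {"az": -5.6, "hand": 1},
    {"az": -5.6, "hand": 1},
    {"az": -5.6, "hand": 1},
    {"hand": 1}
  ]
}}

```text
$.targets[0]: bad value
```

```bash
python3 - <<'E'
from h import *
p,r=tcp();print(p.round(4),r.as_matrix().round(3),arm.state()['joints'].round(2),arm.state()['gripper_width'])
f=grab('wrist'); im=cv2.resize(f['pixels'][:,:,::-1],(800,500)); cv2.imwrite('pics/w1.png',im)
E
```

```text
[0.1876 0.6223 0.4042] [[-0.957  0.289 -0.   ]
 [ 0.289  0.957 -0.001]
 [ 0.    -0.001 -1.   ]] [ 1.1   0.25  1.56 -0.    1.34 -0.17] 0.08528018629261756
```

View pics/w1.png

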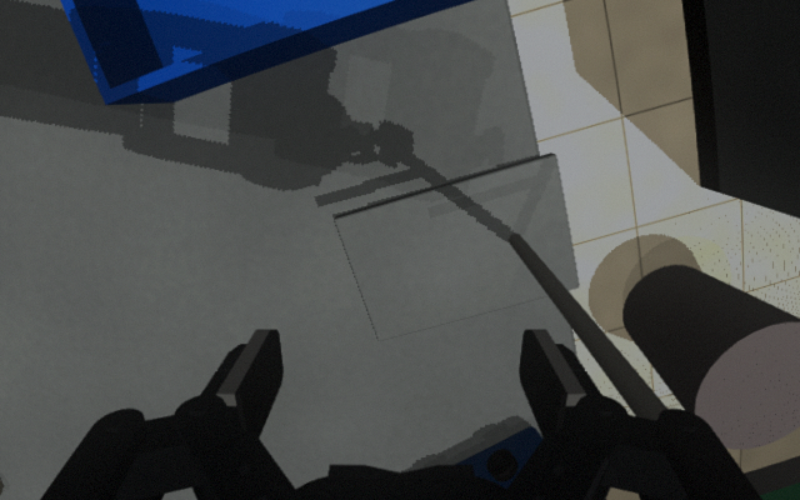

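The commands were refused, and the wrist view shows only the stand and the bin. I'll send full rows instead.

Call:
{"op": "arm_command", "data": {
  "targets": [
    {"dx": -0.034, "dy": -0.021, "dz": 0, "ax": 0, "ay": 0, "az": 0, "hand": 1}
  ]
}}

```text
time_s: 0.38
tcp_pos: [0.2114, 0.5945, 0.4045]
ee_rot: [-0.001, 0.143, 0.99, 0.001]
wrist_force: [1.4, 0.5, 0.7]
gripper_width: 0.0754
gripper_force: 0.0
```

Call:
{"op": "arm_command", "data": {
  "targets": [
    {"dx": -0.034, "dy": -0.021, "dz": 0, "ax": 0, "ay": 0, "az": 0, "hand": 1},
    {"dx": -0.034, "dy": -0.021, "dz": 0, "ax": 0, "ay": 0, "az": 0, "hand": 1},
    {"dx": -0.034, "dy": -0.021, "dz": 0, "ax": 0, "ay": 0, "az": 0, "hand": 1},
    {"dx": -0.034, "dy": -0.021, "dz": 0, "ax": 0, "ay": 0, "az": 0, "hand": 1},
    {"dx": -0.034, "dy": -0.021, "dz": 0, "ax": 0, "ay": 0, "az": 0, "hand": 1}
  ]
}}

```text
time_s: 0.8
tcp_pos: [0.3473, 0.4413, 0.4048]
ee_rot: [0.0, 0.146, 0.989, 0.0]
wrist_force: [-0.0, 1.1, -0.2]
gripper_width: 0.0124
gripper_force: 0.0
```

Call:
{"op": "arm_command", "data": {
  "targets": [
    {"dx": -0.034, "dy": -0.021, "dz": 0, "ax": 0, "ay": 0, "az": 0, "hand": 1},
    {"dx": -0.034, "dy": -0.021, "dz": 0, "ax": 0, "ay": 0, "az": 0, "hand": 1},
    {"dx": -0.034, "dy": -0.021, "dz": 0, "ax": 0, "ay": 0, "az": 0, "hand": 1},
    {"dx": -0.034, "dy": -0.021, "dz": 0, "ax": 0, "ay": 0, "az": 0, "hand": 1},
    {"dx": -0.034, "dy": -0.021, "dz": 0, "ax": 0, "ay": 0, "az": 0, "hand": 1}
  ]
}}

```text
time_s: 1.22
tcp_pos: [0.4799, 0.2915, 0.4049]
ee_rot: [0.0, 0.146, 0.989, 0.0]
wrist_force: [-0.2, 0.5, 0.3]
gripper_width: -0.0
gripper_force: 0.0
```

Call:
{"op": "arm_command", "data": {
  "targets": [
    {"dx": -0.034, "dy": -0.021, "dz": 0, "ax": 0, "ay": 0, "az": 0, "hand": 1},
    {"dx": -0.034, "dy": -0.021, "dz": 0, "ax": 0, "ay": 0, "az": 0, "hand": 1},
    {"dx": -0.034, "dy": -0.021, "dz": 0, "ax": 0, "ay": 0, "az": 0, "hand": 1},
    {"dx": 0, "dy": 0, "dz": 0, "ax": 0, "ay": 0, "az": 0, "hand": 1}
  ]
}}

```text
time_s: 1.55
tcp_pos: [0.5619, 0.1986, 0.4049]
ee_rot: [0.001, 0.149, 0.989, -0.001]
wrist_force: [-0.2, 0.3, 0.0]
gripper_width: 0.0
gripper_force: 0.0
```

Call:
{"op": "arm_command", "data": {
  "targets": [
    {"dx": 0, "dy": 0, "dz": 0, "ax": 0, "ay": 0, "az": -5.6, "hand": 1},
    {"dx": 0, "dy": 0, "dz": 0, "ax": 0, "ay": 0, "az": -5.6, "hand": 1},
    {"dx": 0, "dy": 0, "dz": 0, "ax": 0, "ay": 0, "az": -5.6, "hand": 1},
    {"dx": 0, "dy": 0, "dz": 0, "ax": 0, "ay": 0, "az": -5.6, "hand": 1},
    {"dx": 0, "dy": 0, "dz": 0, "ax": 0, "ay": 0, "az": 0, "hand": 1}
  ]
}}

```text
time_s: 1.97
tcp_pos: [0.5584, 0.2036, 0.4046]
ee_rot: [-0.0, -0.05, 0.999, 0.0]
wrist_force: [-0.6, -0.4, 0.4]
gripper_width: -0.0003
gripper_force: 0.0
```

```bash
python3 - <<'E'
from h import *
p,r=tcp();print(p.round(4),r.as_matrix().round(3),arm.state()['joints'].round(2),arm.state()['gripper_width'])
f=grab('wrist'); im=cv2.resize(f['pixels'][:,:,::-1],(800,500)); cv2.imwrite('pics/w2.png',im)
import pickle; pickle.dump(f,open('w2.pkl','wb'))
E
```

```text
[0.5584 0.2036 0.4046] [[-0.995 -0.1   -0.   ]
 [-0.1    0.995  0.   ]
 [ 0.     0.    -1.   ]] [ 0.16  0.12  1.7   0.    1.32 -1.51] -0.0003205866341656192
```

View pics/w2.png

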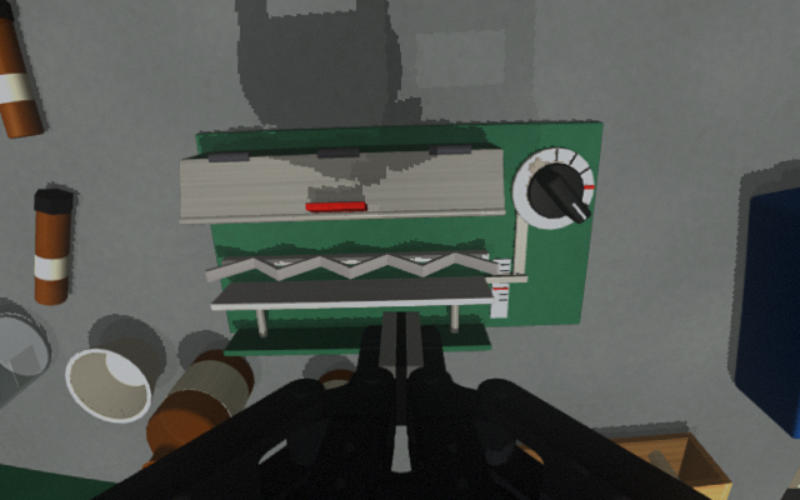

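The wrist view shows plate corners (198,133), (602,122) and (579,324), the red tab at (336,207), and the dial centred near (556,192) with its pointer towards (588,215).

```bash
python3 - <<'E'
from h import *
import pickle; f=pickle.load(open('w2.pkl','rb'))
from scipy.optimize import least_squares
uv=np.array([(198,133),(602,122),(579,324)])*.8
P=unproj(f,uv,.01)[:,:2]; print(P.round(4))
C=np.array([(-.086,-.13),(-.086,.216),(.106,.216)])
def fun(q):
    c,s=np.cos(q[2]),np.sin(q[2]); return ((C@np.array([[c,s],[-s,c]])+q[:2])-P).ravel()
q=least_squares(fun,[.587,.161,.09]).x; print('cradle',q.round(4),np.degrees(q[2]).round(2),(fun(q)*1e3).round(1))
M=np.eye(4);M[:3,:3]=R.from_euler('z',q[2]).as_matrix();M[:2,3]=q[:2];np.save('M.npy',M)
w=lambda c:(np.c_[np.reshape(c,(-1,3)),np.ones(np.size(c)//3)]@M.T)[:,:3]
# dial pointer angle
a=unproj(f,np.array([(556,190),(587,216)])*.8,[.054,.054]);print('dial c',w([-.03,.175,.054]).round(4),a.round(4))
d=(a[1]-w([-.03,.175,.054])[0])@M[:3,:3]; print('dial deg from -x', d.round(4), np.arctan2(d[1],-d[0]))
print('pred dial px',proj(f,w([-.03,.175,.054]))/.8, 'hinge ends',proj(f,w([[-.071,-.118,.063],[-.071,.118,.063]]))/.8)
# flap angle: edge corners (180,221),(505,213)
for a in np.arange(0,.5,.05):
    e=w([[-.071+.045*np.cos(a),s*.118,.065+.045*np.sin(a)] for s in(-1,1)]+[[-.071+.04*np.cos(a)-.022*np.sin(a),0,.065+.04*np.sin(a)+.022*np.cos(a)]]);print(a.round(2),(proj(f,e)/.8).round(0).tolist())
E
```

```text
[[0.5154 0.0251]
 [0.4726 0.3631]
 [0.6623 0.3882]]
cradle [0.5845 0.1617 0.1249] 7.16 [-0.1 -3.1 -0.4  2.2  0.5  1. ]
dial c [[0.5329 0.3316 0.054 ]] [[0.5266 0.3187 0.054 ]
 [0.5444 0.348  0.054 ]]
dial deg from -x [0.0134 0.0148 0.    ] 2.3061847818784944
pred dial px [[570.25077248 199.67648263]] hinge ends [[180.7288849  158.18050265]
 [502.60083486 148.52868744]]
0.0 [[190.0, 218.0], [500.0, 210.0], [339.0, 215.0]]
0.05 [[189.0, 218.0], [501.0, 210.0], [338.0, 214.0]]
0.1 [[187.0, 219.0], [502.0, 211.0], [338.0, 213.0]]
0.15 [[186.0, 219.0], [502.0, 211.0], [337.0, 211.0]]
0.2 [[184.0, 220.0], [503.0, 212.0], [336.0, 210.0]]
0.25 [[183.0, 220.0], [504.0, 212.0], [336.0, 208.0]]
0.3 [[181.0, 220.0], [505.0, 212.0], [335.0, 207.0]]
0.35 [[180.0, 220.0], [505.0, 211.0], [335.0, 205.0]]
0.4 [[178.0, 219.0], [506.0, 211.0], [334.0, 203.0]]
0.45 [[176.0, 219.0], [507.0, 210.0], [334.0, 200.0]]
```

```bash
cat >> h.py <<'E'
def cr():
    M=np.load('M.npy'); p,r=tcp(); m=M[:3,:3].T@r.as_matrix()
    c=(np.linalg.inv(M)@np.r_[p,1])[:3]
    return c, np.degrees(np.arctan2(-m[0,1],m[1,1]))  # cradle pos, tool-y yaw off cradle y
def show():
    c,a=cr();s=arm.state(); print('cradle tcp mm',(c*1e3).round(1),'yaw',a.round(2),'tip z',round((c[2]-.173)*1e3,1),'F',np.round(s['wrist_force'],1),'w',round(s['gripper_width'],4),'gf',round(s['gripper_force'],1),'t',round(s['time_s'],1))
E
python3 -c "
from h import *;show()"
```

```text
cradle tcp mm [-20.7  44.9 404.6] yaw -1.64 tip z 231.6 F [-0.1 -1.4 -0.4] w -0.0004 gf 0.0 t 2.0
```

Call:
{"op": "arm_command", "data": {
  "targets": [
    {"dx": 0, "dy": 0, "dz": 0, "ax": 0, "ay": 0, "az": -1.6, "hand": 1},
    {"dx": -0.008, "dy": -0.022, "dz": 0, "ax": 0, "ay": 0, "az": 0, "hand": 1},
    {"dx": -0.008, "dy": -0.022, "dz": 0, "ax": 0, "ay": 0, "az": 0, "hand": 1},
    {"dx": 0, "dy": 0, "dz": 0.036, "ax": 0, "ay": 0, "az": 0, "hand": 1},
    {"dx": 0, "dy": 0, "dz": 0.036, "ax": 0, "ay": 0, "az": 0, "hand": 1}
  ]
}}

```text
time_s: 2.43
tcp_pos: [0.5813, 0.161, 0.335]
ee_rot: [0.004, -0.061, 0.998, 0.0]
wrist_force: [-0.2, -0.1, -0.9]
gripper_width: 0.0
gripper_force: 0.0
```

Call:
{"op": "arm_command", "data": {
  "targets": [
    {"dx": 0, "dy": 0, "dz": 0.036, "ax": 0, "ay": 0, "az": 0, "hand": 1},
    {"dx": 0, "dy": 0, "dz": 0.025, "ax": 0, "ay": 0, "az": 0, "hand": 1},
    {"dx": 0, "dy": 0, "dz": 0.01, "ax": 0, "ay": 0, "az": 0, "hand": 1},
    {"dx": 0, "dy": 0, "dz": 0, "ax": 0, "ay": 0, "az": 0, "hand": 1}
  ]
}}

```text
time_s: 2.77
tcp_pos: [0.5788, 0.1618, 0.2587]
ee_rot: [-0.003, -0.062, 0.998, -0.0]
wrist_force: [0.4, 0.6, -0.2]
gripper_width: 0.0001
gripper_force: 0.0
```

```bash
python3 - <<'E'
from h import *
show()
f=grab('wrist'); cv2.imwrite('pics/w3.png',f['pixels'][:,:,::-1])
E
```

```text
cradle tcp mm [ -5.6   0.8 258.7] yaw -0.02 tip z 85.7 F [ 0.4  0.6 -0.2] w 0.0001 gf 0.0 t 2.8
```

View pics/w3.png

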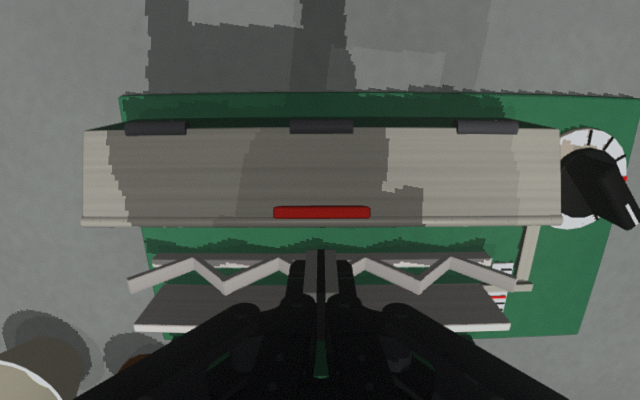

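The closed fingertips at (320,260) sit centred behind the tab at (321,212), aligned with the flap. Now I'll push it over.

Call:
{"op": "arm_command", "data": {
  "targets": [
    {"dx": 0.008, "dy": 0, "dz": 0, "ax": 0, "ay": 0, "az": 0, "hand": 1},
    {"dx": 0.008, "dy": 0, "dz": 0, "ax": 0, "ay": 0, "az": 0, "hand": 1},
    {"dx": 0.006, "dy": 0, "dz": 0, "ax": 0, "ay": 0, "az": 0, "hand": 1},
    {"dx": 0.006, "dy": 0, "dz": 0, "ax": 0, "ay": 0, "az": 0, "hand": 1},
    {"dx": 0.006, "dy": 0, "dz": 0, "ax": 0, "ay": 0, "az": 0, "hand": 1}
  ]
}}

```text
time_s: 3.23
tcp_pos: [0.5503, 0.158, 0.2691]
ee_rot: [0.012, -0.063, 0.998, 0.001]
wrist_force: [14.9, 3.8, 15.5]
gripper_width: -0.0003
gripper_force: 10.9
```

Call:
{"op": "arm_command", "data": {
  "targets": [
    {"dx": 0.006, "dy": 0, "dz": 0, "ax": 0, "ay": 0, "az": 0, "hand": 1},
    {"dx": 0.006, "dy": 0, "dz": 0, "ax": 0, "ay": 0, "az": 0, "hand": 1},
    {"dx": 0.006, "dy": 0, "dz": 0, "ax": 0, "ay": 0, "az": 0, "hand": 1},
    {"dx": 0.006, "dy": 0, "dz": 0, "ax": 0, "ay": 0, "az": 0, "hand": 1},
    {"dx": 0, "dy": 0, "dz": 0, "ax": 0, "ay": 0, "az": 0, "hand": 1}
  ]
}}

```text
time_s: 3.65
tcp_pos: [0.531, 0.1556, 0.2777]
ee_rot: [0.021, -0.063, 0.998, 0.001]
wrist_force: [11.9, 4.5, 37.8]
gripper_width: -0.0
gripper_force: 19.0
```

```bash
python3 - <<'E'
from h import *
show()
f=grab('wrist'); cv2.imwrite('pics/w4.png',f['pixels'][:,:,::-1])
E
```

```text
cradle tcp mm [-53.8   0.6 277.7] yaw 0.01 tip z 104.7 F [11.9  4.5 37.8] w -0.0 gf 19.0 t 3.6
```

View pics/w4.png

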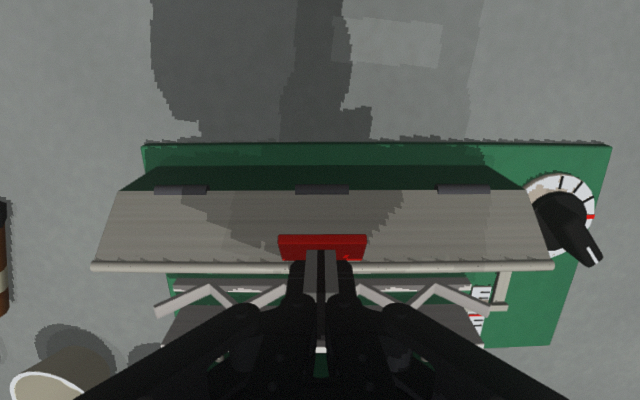

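The flap is part way up. The finger is riding on its edge at (321,265), so I'll measure the flap angle.

```bash
python3 - <<'E'
from h import *
M=np.load('M.npy'); f=grab('wrist')
w=lambda c:(np.c_[np.reshape(c,(-1,3)),np.ones(np.size(c)//3)]@M.T)[:,:3]
for a in np.arange(.3,1.3,.1):
    e=w([[-.071+.045*np.cos(a),s*.118,.065+.045*np.sin(a)] for s in(-1,1)]+[[-.071+.04*np.cos(a)-.024*np.sin(a),0,.063+.04*np.sin(a)+.024*np.cos(a)]]);print(a.round(2),proj(f,e).round(0).tolist())
p,r=tcp(); t=p+r.apply([0,0,.173]); print('tip cradle',(M[:3,:3].T@(t-M[:3,3])*1e3).round(1)); print((M[:3,:3].T@r.as_matrix()).round(3))
E
```

```text
0.3 [[121.0, 268.0], [523.0, 268.0], [323.0, 271.0]]
0.4 [[117.0, 269.0], [528.0, 269.0], [323.0, 268.0]]
0.5 [[112.0, 270.0], [532.0, 271.0], [323.0, 265.0]]
0.6 [[107.0, 271.0], [537.0, 271.0], [323.0, 260.0]]
0.7 [[103.0, 270.0], [542.0, 270.0], [323.0, 254.0]]
0.8 [[98.0, 269.0], [547.0, 269.0], [323.0, 246.0]]
0.9 [[93.0, 266.0], [552.0, 266.0], [323.0, 238.0]]
1.0 [[88.0, 263.0], [557.0, 263.0], [323.0, 229.0]]
1.1 [[83.0, 259.0], [562.0, 259.0], [323.0, 220.0]]
1.2 [[78.0, 253.0], [567.0, 253.0], [323.0, 210.0]]
tip cradle [-46.6   0.6 104.8]
[[-0.999 -0.     0.041]
 [-0.     1.     0.   ]
 [-0.041 -0.    -0.999]]
```

The flap is at about 0.9 rad. I'll lift, back off, go beneath the edge and push it upright.

Call:
{"op": "arm_command", "data": {
  "targets": [
    {"dx": 0, "dy": 0, "dz": -0.035, "ax": 0, "ay": 0, "az": 0, "hand": 1},
    {"dx": -0.022, "dy": 0, "dz": 0, "ax": 0, "ay": 0, "az": 0, "hand": 1},
    {"dx": -0.022, "dy": 0, "dz": 0, "ax": 0, "ay": 0, "az": 0, "hand": 1},
    {"dx": 0, "dy": 0, "dz": 0.02, "ax": 0, "ay": 0, "az": 0, "hand": 1},
    {"dx": 0, "dy": 0, "dz": 0.02, "ax": 0, "ay": 0, "az": 0, "hand": 1}
  ]
}}

```text
time_s: 4.17
tcp_pos: [0.5674, 0.1602, 0.2597]
ee_rot: [0.004, -0.063, 0.998, 0.0]
wrist_force: [-0.8, 0.3, -0.7]
gripper_width: -0.0002
gripper_force: 0.0
```

Call:
{"op": "arm_command", "data": {
  "targets": [
    {"dx": 0, "dy": 0, "dz": 0, "ax": 0, "ay": 0, "az": 0, "hand": 1},
    {"dx": 0.006, "dy": 0, "dz": 0, "ax": 0, "ay": 0, "az": 0, "hand": 1},
    {"dx": 0.006, "dy": 0, "dz": 0, "ax": 0, "ay": 0, "az": 0, "hand": 1},
    {"dx": 0.006, "dy": 0, "dz": 0, "ax": 0, "ay": 0, "az": 0, "hand": 1},
    {"dx": 0.006, "dy": 0, "dz": 0, "ax": 0, "ay": 0, "az": 0, "hand": 1}
  ]
}}

```text
time_s: 4.58
tcp_pos: [0.5429, 0.1571, 0.2597]
ee_rot: [0.004, -0.063, 0.998, 0.0]
wrist_force: [3.2, 0.6, 3.3]
gripper_width: 0.0
gripper_force: 1.7
```

Call:
{"op": "arm_command", "data": {
  "targets": [
    {"dx": 0.005, "dy": 0, "dz": 0, "ax": 0, "ay": 0, "az": 0, "hand": 1},
    {"dx": 0.005, "dy": 0, "dz": 0, "ax": 0, "ay": 0, "az": 0, "hand": 1},
    {"dx": 0.005, "dy": 0, "dz": 0, "ax": 0, "ay": 0, "az": 0, "hand": 1},
    {"dx": 0.004, "dy": 0, "dz": 0, "ax": 0, "ay": 0, "az": 0, "hand": 1},
    {"dx": 0, "dy": 0, "dz": 0, "ax": 0, "ay": 0, "az": 0, "hand": 1}
  ]
}}

```text
time_s: 5.0
tcp_pos: [0.5225, 0.1546, 0.2564]
ee_rot: [-0.001, -0.063, 0.998, -0.0]
wrist_force: [0.7, 0.3, 0.5]
gripper_width: -0.0002
gripper_force: 0.5
```

```bash
cat >> h.py <<'E'
def w(c):
    M=np.load('M.npy'); c=np.reshape(c,(-1,3)); return c@M[:3,:3].T+M[:3,3]
E
python3 - <<'E'
from h import *
show()
f=grab('wrist'); cv2.imwrite('pics/w5.png',f['pixels'][:,:,::-1])
for a in np.arange(.9,1.9,.1):
    e=w([[-.071+.045*np.cos(a),s*.118,.065+.045*np.sin(a)] for s in(-1,1)]+[[-.071+.04*np.cos(a)-.024*np.sin(a),0,.063+.04*np.sin(a)+.024*np.cos(a)]]);print(a.round(2),proj(f,e).round(0).tolist())
hs=cv2.cvtColor(f['pixels'],cv2.COLOR_RGB2HSV); m=cv2.inRange(hs,(0,180,80),(4,255,255)); y,x=np.nonzero(m[:,200:450]); print('red rows',y.min(),y.max(),x.min()+200,x.max()+200)
E
```

```text
cradle tcp mm [-62.4   0.7 256.4] yaw 0.07 tip z 83.4 F [0.7 0.3 0.5] w -0.0002 gf 0.5 t 5.0
0.9 [[73.0, 319.0], [571.0, 320.0], [323.0, 296.0]]
1.0 [[68.0, 316.0], [577.0, 317.0], [323.0, 287.0]]
1.1 [[62.0, 312.0], [583.0, 313.0], [323.0, 277.0]]
1.2 [[57.0, 307.0], [588.0, 308.0], [323.0, 266.0]]
1.3 [[52.0, 301.0], [593.0, 302.0], [323.0, 254.0]]
1.4 [[48.0, 294.0], [597.0, 295.0], [323.0, 242.0]]
1.5 [[44.0, 286.0], [601.0, 286.0], [323.0, 230.0]]
1.6 [[41.0, 277.0], [604.0, 277.0], [323.0, 218.0]]
1.7 [[38.0, 267.0], [607.0, 267.0], [323.0, 207.0]]
1.8 [[37.0, 256.0], [608.0, 257.0], [323.0, 196.0]]
red rows 195 247 272 371
```

The flap stands at about 1.7 rad. Next is the dial: back off, rise, shift over it and turn.

Call:
{"op": "arm_command", "data": {
  "targets": [
    {"dx": -0.032, "dy": 0, "dz": 0, "ax": 0, "ay": 0, "az": 0, "hand": 1},
    {"dx": 0, "dy": 0, "dz": -0.03, "ax": 0, "ay": 0, "az": 0, "hand": 1},
    {"dx": 0, "dy": 0, "dz": -0.03, "ax": 0, "ay": 0, "az": 0, "hand": 1},
    {"dx": 0, "dy": 0.035, "dz": 0, "ax": 0, "ay": 0, "az": 0, "hand": 0.4},
    {"dx": 0, "dy": 0.035, "dz": 0, "ax": 0, "ay": 0, "az": 0, "hand": 0.4}
  ]
}}

```text
time_s: 5.47
tcp_pos: [0.5471, 0.2279, 0.3179]
ee_rot: [0.001, -0.061, 0.998, 0.0]
wrist_force: [-0.6, 0.2, 0.2]
gripper_width: 0.0235
gripper_force: 0.0
```

Call:
{"op": "arm_command", "data": {
  "targets": [
    {"dx": 0, "dy": 0.035, "dz": 0, "ax": 0, "ay": 0, "az": 0, "hand": 0.4},
    {"dx": 0, "dy": 0.035, "dz": 0, "ax": 0, "ay": 0, "az": 0, "hand": 0.4},
    {"dx": 0, "dy": 0.035, "dz": 0, "ax": 0, "ay": 0, "az": 0, "hand": 0.4},
    {"dx": 0, "dy": 0, "dz": 0, "ax": 0, "ay": 0, "az": 7, "hand": 0.4},
    {"dx": 0, "dy": 0, "dz": 0, "ax": 0, "ay": 0, "az": 7, "hand": 0.4}
  ]
}}

```text
time_s: 5.88
tcp_pos: [0.5318, 0.3342, 0.3152]
ee_rot: [-0.002, 0.06, 0.998, -0.001]
wrist_force: [-0.6, -0.3, -0.2]
gripper_width: 0.0513
gripper_force: 0.0
```

Call:
{"op": "arm_command", "data": {
  "targets": [
    {"dx": 0, "dy": 0, "dz": 0, "ax": 0, "ay": 0, "az": 7, "hand": 0.4},
    {"dx": 0, "dy": 0, "dz": 0, "ax": 0, "ay": 0, "az": 7, "hand": 0.4},
    {"dx": 0, "dy": 0, "dz": 0, "ax": 0, "ay": 0, "az": 7, "hand": 0.4},
    {"dx": 0, "dy": 0, "dz": 0, "ax": 0, "ay": 0, "az": 7, "hand": 0.4},
    {"dx": 0, "dy": 0, "dz": 0, "ax": 0, "ay": 0, "az": 7, "hand": 0.4}
  ]
}}

```text
time_s: 6.3
tcp_pos: [0.5325, 0.3322, 0.3152]
ee_rot: [-0.001, 0.359, 0.933, -0.001]
wrist_force: [0.5, 0.5, -0.2]
gripper_width: 0.0513
gripper_force: 0.0
```

Call:
{"op": "arm_command", "data": {
  "targets": [
    {"dx": 0, "dy": 0, "dz": 0, "ax": 0, "ay": 0, "az": 7, "hand": 0.4},
    {"dx": 0, "dy": 0, "dz": 0, "ax": 0, "ay": 0, "az": 7, "hand": 0.4},
    {"dx": 0, "dy": 0, "dz": 0, "ax": 0, "ay": 0, "az": 7, "hand": 0.4},
    {"dx": 0, "dy": 0, "dz": 0, "ax": 0, "ay": 0, "az": 7, "hand": 0.4},
    {"dx": 0, "dy": 0, "dz": 0, "ax": 0, "ay": 0, "az": 7, "hand": 0.4}
  ]
}}

```text
time_s: 6.72
tcp_pos: [0.5325, 0.3321, 0.3152]
ee_rot: [-0.001, 0.623, 0.782, -0.002]
wrist_force: [-0.1, 0.8, 0.9]
gripper_width: 0.0513
gripper_force: 0.0
```

Call:
{"op": "arm_command", "data": {
  "targets": [
    {"dx": 0, "dy": 0, "dz": 0, "ax": 0, "ay": 0, "az": 7, "hand": 0.4},
    {"dx": 0, "dy": 0, "dz": 0, "ax": 0, "ay": 0, "az": 7, "hand": 0.4},
    {"dx": 0, "dy": 0, "dz": 0, "ax": 0, "ay": 0, "az": 7, "hand": 0.4},
    {"dx": 0, "dy": 0, "dz": 0, "ax": 0, "ay": 0, "az": 7, "hand": 0.4},
    {"dx": 0, "dy": 0, "dz": 0, "ax": 0, "ay": 0, "az": 7, "hand": 0.4}
  ]
}}

```text
time_s: 7.13
tcp_pos: [0.5325, 0.3321, 0.3152]
ee_rot: [-0.0, 0.83, 0.558, -0.002]
wrist_force: [0.0, -0.4, 0.3]
gripper_width: 0.0511
gripper_force: 0.0
```

Call:
{"op": "arm_command", "data": {
  "targets": [
    {"dx": 0, "dy": 0, "dz": 0, "ax": 0, "ay": 0, "az": 7, "hand": 0.4},
    {"dx": 0, "dy": 0, "dz": 0, "ax": 0, "ay": 0, "az": 7, "hand": 0.4},
    {"dx": 0, "dy": 0, "dz": 0, "ax": 0, "ay": 0, "az": 0, "hand": 0.4}
  ]
}}

```text
time_s: 7.38
tcp_pos: [0.5326, 0.3321, 0.3153]
ee_rot: [-0.0, 0.891, 0.455, -0.002]
wrist_force: [-0.1, -0.0, -0.9]
gripper_width: 0.0513
gripper_force: 0.0
```

```bash
python3 - <<'E'
from h import *
show();print(arm.state()['joints'].round(2))
f=grab('wrist'); cv2.imwrite('pics/w6.png',f['pixels'][:,:,::-1])
import pickle; pickle.dump(f,open('w6.pkl','wb'))
print('dial px',proj(f,w([[-.03,.175,.054],[-.03,.175,.01]])))
for t in(2.2,2.3,2.4,2.5,2.6): print(t,proj(f,w([[-.03-.023*np.cos(t),.175+.023*np.sin(t),.054],[-.03+.023*np.cos(t),.175-.023*np.sin(t),.054]])).round(0).tolist())
E
```

```text
cradle tcp mm [-30.2 175.6 315.3] yaw -133.04 tip z 142.3 F [-0.1 -0.  -0.9] w 0.0513 gf 0.0 t 7.4
[0.38 0.29 1.68 0.   1.18 1.  ]
dial px [[321.56341331 199.10891048]
 [321.5101208  181.44220411]]
2.2 [[318.0, 168.0], [325.0, 228.0]]
2.3 [[321.0, 168.0], [322.0, 228.0]]
2.4 [[324.0, 168.0], [319.0, 228.0]]
2.5 [[327.0, 169.0], [316.0, 228.0]]
2.6 [[331.0, 169.0], [313.0, 227.0]]
```

View pics/w6.png

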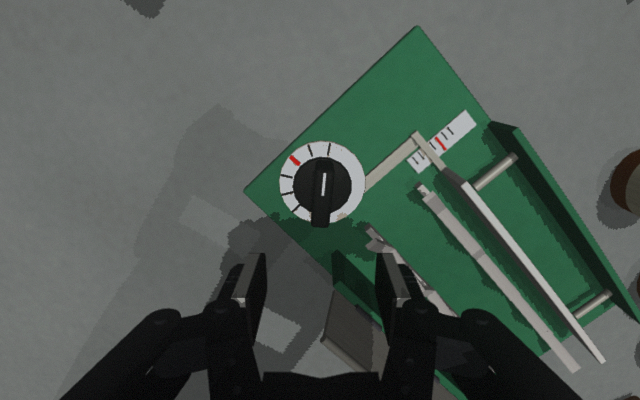

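The view shows the dial bar vertical at x≈321, rows 170–226, with the pointer up (about 2.33 rad). It lies between the fingers. I'll descend, grip and turn anticlockwise past 1.0.

Call:
{"op": "arm_command", "data": {
  "targets": [
    {"dx": 0, "dy": 0, "dz": 0.037, "ax": 0, "ay": 0, "az": 0, "hand": 0.4},
    {"dx": 0, "dy": 0, "dz": 0.037, "ax": 0, "ay": 0, "az": 0, "hand": 0.4},
    {"dx": 0, "dy": 0, "dz": 0.027, "ax": 0, "ay": 0, "az": 0, "hand": 0.4},
    {"dx": 0, "dy": 0, "dz": 0.01, "ax": 0, "ay": 0, "az": 0, "hand": 0.4},
    {"dx": 0, "dy": 0, "dz": 0, "ax": 0, "ay": 0, "az": 0, "hand": 0.4}
  ]
}}

```text
time_s: 7.85
tcp_pos: [0.5316, 0.3317, 0.202]
ee_rot: [-0.0, 0.89, 0.457, -0.004]
wrist_force: [-0.4, 0.0, -0.3]
gripper_width: 0.0512
gripper_force: 0.0
```

Call:
{"op": "arm_command", "data": {
  "targets": [
    {"dx": 0, "dy": 0, "dz": 0, "ax": 0, "ay": 0, "az": 0, "hand": 1},
    {"dx": 0, "dy": 0, "dz": 0, "ax": 0, "ay": 0, "az": 0, "hand": 1},
    {"dx": 0, "dy": 0, "dz": 0, "ax": 0, "ay": 0, "az": 0, "hand": 1},
    {"dx": 0, "dy": 0, "dz": 0, "ax": 0, "ay": 0, "az": 0, "hand": 1},
    {"dx": 0, "dy": 0, "dz": 0, "ax": 0, "ay": 0, "az": 0, "hand": 1}
  ],
  "grip_force": 40
}}

```text
time_s: 8.27
tcp_pos: [0.5337, 0.333, 0.2084]
ee_rot: [-0.0, 0.89, 0.456, 0.002]
wrist_force: [-3.0, 0.5, 5.9]
gripper_width: 0.0129
gripper_force: 42.1
```

Call:
{"op": "arm_command", "data": {
  "targets": [
    {"dx": 0, "dy": 0, "dz": -0.004, "ax": 0, "ay": 0, "az": -7, "hand": 1},
    {"dx": 0, "dy": 0, "dz": 0, "ax": 0, "ay": 0, "az": -7, "hand": 1},
    {"dx": 0, "dy": 0, "dz": 0, "ax": 0, "ay": 0, "az": -7, "hand": 1},
    {"dx": 0, "dy": 0, "dz": 0, "ax": 0, "ay": 0, "az": -7, "hand": 1},
    {"dx": 0, "dy": 0, "dz": 0, "ax": 0, "ay": 0, "az": -7, "hand": 1}
  ]
}}

```text
time_s: 8.68
tcp_pos: [0.5331, 0.3328, 0.2087]
ee_rot: [-0.0, 0.71, 0.704, 0.002]
wrist_force: [6.8, 7.8, -15.7]
gripper_width: 0.0134
gripper_force: 42.0
```

Call:
{"op": "arm_command", "data": {
  "targets": [
    {"dx": 0, "dy": 0, "dz": 0, "ax": 0, "ay": 0, "az": -7, "hand": 1},
    {"dx": 0, "dy": 0, "dz": 0, "ax": 0, "ay": 0, "az": -7, "hand": 1},
    {"dx": 0, "dy": 0, "dz": 0, "ax": 0, "ay": 0, "az": -7, "hand": 1},
    {"dx": 0, "dy": 0, "dz": 0, "ax": 0, "ay": 0, "az": -7, "hand": 1},
    {"dx": 0, "dy": 0, "dz": 0, "ax": 0, "ay": 0, "az": -7, "hand": 1}
  ]
}}

```text
time_s: 9.1
tcp_pos: [0.5329, 0.3328, 0.2086]
ee_rot: [0.0, 0.465, 0.885, 0.002]
wrist_force: [6.7, 6.9, -14.9]
gripper_width: 0.013
gripper_force: 42.2
```

Call:
{"op": "arm_command", "data": {
  "targets": [
    {"dx": 0, "dy": 0, "dz": 0, "ax": 0, "ay": 0, "az": -7, "hand": 1},
    {"dx": 0, "dy": 0, "dz": 0, "ax": 0, "ay": 0, "az": -7, "hand": 1},
    {"dx": 0, "dy": 0, "dz": 0, "ax": 0, "ay": 0, "az": -4, "hand": 1},
    {"dx": 0, "dy": 0, "dz": 0, "ax": 0, "ay": 0, "az": 0, "hand": 1},
    {"dx": 0, "dy": 0, "dz": 0, "ax": 0, "ay": 0, "az": 0, "hand": 1}
  ]
}}

```text
time_s: 9.52
tcp_pos: [0.5329, 0.3327, 0.2086]
ee_rot: [0.001, 0.324, 0.946, 0.002]
wrist_force: [6.2, 5.8, -13.9]
gripper_width: 0.0128
gripper_force: 42.1
```

```bash
python3 - <<'E'
from h import *
show()
f=grab('wrist','w7')
E
```

```text
cradle tcp mm [-29.9 176.1 208.6] yaw -44.93 tip z 35.6 F [  6.2   5.8 -13.9] w 0.0128 gf 42.1 t 9.5
```

Call:
{"op": "arm_command", "data": {
  "targets": [
    {"dx": 0, "dy": 0, "dz": 0, "ax": 0, "ay": 0, "az": 7, "hand": 1},
    {"dx": 0, "dy": 0, "dz": 0, "ax": 0, "ay": 0, "az": 7, "hand": 1},
    {"dx": 0, "dy": 0, "dz": 0, "ax": 0, "ay": 0, "az": 7, "hand": 1},
    {"dx": 0, "dy": 0, "dz": 0, "ax": 0, "ay": 0, "az": 7, "hand": 1},
    {"dx": 0, "dy": 0, "dz": 0, "ax": 0, "ay": 0, "az": 7, "hand": 1}
  ]
}}

```text
time_s: 9.98
tcp_pos: [0.533, 0.3328, 0.2086]
ee_rot: [0.0, 0.596, 0.803, 0.002]
wrist_force: [5.7, 7.9, -15.6]
gripper_width: 0.0128
gripper_force: 41.9
```

Call:
{"op": "arm_command", "data": {
  "targets": [
    {"dx": 0, "dy": 0, "dz": 0, "ax": 0, "ay": 0, "az": 6, "hand": 1},
    {"dx": 0, "dy": 0, "dz": 0, "ax": 0, "ay": 0, "az": 0, "hand": 1},
    {"dx": 0, "dy": 0, "dz": 0, "ax": 0, "ay": 0, "az": 0, "hand": 1}
  ]
}}

```text
time_s: 10.23
tcp_pos: [0.533, 0.3328, 0.2086]
ee_rot: [0.0, 0.635, 0.773, 0.002]
wrist_force: [6.3, 7.5, -15.8]
gripper_width: 0.013
gripper_force: 42.0
```

```bash
python3 -c "
from h import *;show()"
```

```text
cradle tcp mm [-29.7 176.2 208.6] yaw -85.97 tip z 35.6 F [  6.3   7.5 -15.8] w 0.013 gf 42.0 t 10.2
```

Now release, rise and look.

Call:
{"op": "arm_command", "data": {
  "targets": [
    {"dx": 0, "dy": 0, "dz": 0, "ax": 0, "ay": 0, "az": 0, "hand": 0.4},
    {"dx": 0, "dy": 0, "dz": 0, "ax": 0, "ay": 0, "az": 0, "hand": 0.4},
    {"dx": 0, "dy": 0, "dz": 0, "ax": 0, "ay": 0, "az": 0, "hand": 0.4},
    {"dx": 0, "dy": 0, "dz": -0.02, "ax": 0, "ay": 0, "az": 0, "hand": 0.4},
    {"dx": 0, "dy": 0, "dz": -0.035, "ax": 0, "ay": 0, "az": 0, "hand": 0.4}
  ]
}}

```text
time_s: 10.65
tcp_pos: [0.5316, 0.3315, 0.2616]
ee_rot: [-0.002, 0.635, 0.773, -0.004]
wrist_force: [-0.3, -0.0, -0.2]
gripper_width: 0.0513
gripper_force: 0.0
```

Call:
{"op": "arm_command", "data": {
  "targets": [
    {"dx": 0, "dy": 0, "dz": -0.035, "ax": 0, "ay": 0, "az": 0, "hand": 0.4},
    {"dx": 0, "dy": 0, "dz": -0.035, "ax": 0, "ay": 0, "az": 0, "hand": 0.4},
    {"dx": 0, "dy": 0, "dz": 0, "ax": 0, "ay": 0, "az": 0, "hand": 0.4}
  ]
}}

```text
time_s: 10.9
tcp_pos: [0.5352, 0.3332, 0.3449]
ee_rot: [0.004, 0.634, 0.773, 0.007]
wrist_force: [0.7, 0.6, 1.1]
gripper_width: 0.0512
gripper_force: 0.0
```

```bash
python3 - <<'E'
from h import *
show();print(arm.state()['joints'].round(2))
f=grab('wrist'); im=f['pixels'][:,:,::-1]; cv2.imwrite('pics/w8.png',np.ascontiguousarray(im))
for t in(1.3,1.4,1.5,1.6,1.7): print(t,proj(f,w([[-.03-.023*np.cos(t),.175+.023*np.sin(t),.054],[-.03+.023*np.cos(t),.175-.023*np.sin(t),.054]])).round(0).tolist())
E
```

```text
cradle tcp mm [-27.5 176.3 344.9] yaw -85.92 tip z 171.9 F [0.7 0.6 1.1] w 0.0512 gf 0.0 t 10.9
[ 0.38  0.25  1.66 -0.    1.21  0.18]
1.3 [[307.0, 163.0], [319.0, 216.0]]
1.4 [[310.0, 162.0], [316.0, 216.0]]
1.5 [[313.0, 162.0], [313.0, 217.0]]
1.6 [[316.0, 162.0], [310.0, 217.0]]
1.7 [[319.0, 163.0], [308.0, 216.0]]
```

View pics/w8.png

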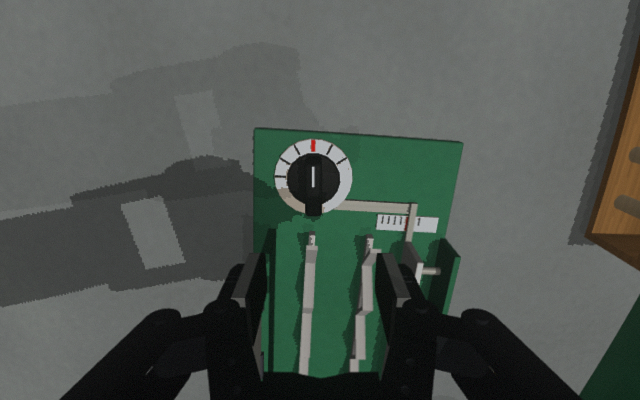

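The pointer sits on the red tick at (313,146) and the fence is at its line. Next I'll find the tubes and the nearby obstacles from the side camera.

```bash
cat > tubes.py <<'E'
from h import *
def find(f,cam='side'):
    hs=cv2.cvtColor(f['pixels'],cv2.COLOR_RGB2HSV)
    am=cv2.inRange(hs,(3,120,40),(18,255,255)); bl=cv2.inRange(hs,(0,0,0),(180,255,45))
    m=cv2.morphologyEx(am,cv2.MORPH_CLOSE,np.ones((15,15))); n,l,st,c=cv2.connectedComponentsWithStats(m); out=[]
    for i in range(1,n):
        if st[i,4]<250: continue
        y,x=np.nonzero(l==i)
        (cx,cy),(a,b),an=cv2.minAreaRect(np.c_[x,y].astype(np.float32))
        q=cv2.boxPoints(((cx,cy),(a,b),an)); e=[q[1]-q[0],q[2]-q[1]]
        k=np.argmax([np.linalg.norm(v) for v in e]); u=e[k]/np.linalg.norm(e[k]); L=max(a,b)
        if not 1.5<L/min(a,b)<4.5: continue
        # amber centre and axis dir on shelf
        A=unproj(f,[(cx-u[0]*L/2,cy-u[1]*L/2),(cx+u[0]*L/2,cy+u[1]*L/2)],.014)[:,:2]
        out.append(((cx,cy),u,L,A))
    return out
E
python3 - <<'E'
from tubes import *
f=grab('side')
for c,u,L,A in find(f): print(np.round(c),A.mean(0).round(3),'len',np.linalg.norm(A[1]-A[0]).round(3),'yaw',np.degrees(np.arctan2(*(A[1]-A[0])[::-1])).round(1))
g=grab('scene'); print('bottles',unproj(g,[(352,277),(402,275),(316,280)],0).round(3))
E
```

```text
[400. 151.] [0.81 0.24] len 0.327 yaw -101.7
[535. 155.] [1.206 0.189] len 0.417 yaw 0.2
[359. 232.] [ 0.64  -0.123] len 0.096 yaw -11.4
[290. 240.] [ 0.484 -0.139] len 0.096 yaw 11.7
[370. 284.] [ 0.641 -0.28 ] len 0.097 yaw -16.8
[294. 292.] [ 0.488 -0.295] len 0.096 yaw 18.9
bottles [[ 0.776  0.034  0.   ]
 [ 0.783  0.165  0.   ]
 [ 0.776 -0.061  0.   ]]
```

Call:
{"op": "arm_command", "data": {
  "targets": [
    {"dx": -0.038, "dy": -0.0113, "dz": 0, "ax": 0, "ay": 0, "az": 0, "hand": 0.4},
    {"dx": -0.038, "dy": -0.0113, "dz": 0, "ax": 0, "ay": 0, "az": 0, "hand": 0.4},
    {"dx": -0.038, "dy": -0.0113, "dz": 0, "ax": 0, "ay": 0, "az": 0, "hand": 0.4},
    {"dx": -0.038, "dy": -0.0113, "dz": 0, "ax": 0, "ay": 0, "az": 0, "hand": 0.4},
    {"dx": -0.038, "dy": -0.0113, "dz": 0, "ax": 0, "ay": 0, "az": 0, "hand": 0.4}
  ]
}}

```text
time_s: 11.47
tcp_pos: [0.5134, 0.1333, 0.3327]
ee_rot: [-0.001, 0.634, 0.773, -0.001]
wrist_force: [-0.2, -0.3, -0.0]
gripper_width: 0.0514
gripper_force: 0.0
```

Call:
{"op": "arm_command", "data": {
  "targets": [
    {"dx": -0.038, "dy": -0.0113, "dz": 0, "ax": 0, "ay": 0, "az": 0, "hand": 0.4},
    {"dx": -0.038, "dy": -0.0113, "dz": 0, "ax": 0, "ay": 0, "az": 0, "hand": 0.4},
    {"dx": -0.038, "dy": -0.0113, "dz": 0, "ax": 0, "ay": 0, "az": 0, "hand": 0.4},
    {"dx": -0.038, "dy": -0.0113, "dz": 0, "ax": 0, "ay": 0, "az": 0, "hand": 0.4},
    {"dx": -0.038, "dy": -0.0113, "dz": 0, "ax": 0, "ay": 0, "az": 0, "hand": 0.4}
  ]
}}

```text
time_s: 11.88
tcp_pos: [0.495, -0.064, 0.3329]
ee_rot: [-0.002, 0.635, 0.773, -0.001]
wrist_force: [0.9, -0.9, 0.2]
gripper_width: 0.0515
gripper_force: 0.0
```

Call:
{"op": "arm_command", "data": {
  "targets": [
    {"dx": -0.038, "dy": -0.0113, "dz": 0, "ax": 0, "ay": 0, "az": 0, "hand": 0.4},
    {"dx": -0.038, "dy": -0.0113, "dz": 0, "ax": 0, "ay": 0, "az": 0, "hand": 0.4},
    {"dx": 0, "dy": 0, "dz": 0, "ax": 0, "ay": 0, "az": 6.9, "hand": 0.4},
    {"dx": 0, "dy": 0, "dz": 0, "ax": 0, "ay": 0, "az": 6.9, "hand": 0.4},
    {"dx": 0, "dy": 0, "dz": 0, "ax": 0, "ay": 0, "az": 6.9, "hand": 0.4}
  ]
}}

```text
time_s: 12.3
tcp_pos: [0.488, -0.1422, 0.3327]
ee_rot: [-0.002, 0.766, 0.643, -0.001]
wrist_force: [-0.6, 0.2, 0.9]
gripper_width: 0.051
gripper_force: 0.0
```

Call:
{"op": "arm_command", "data": {
  "targets": [
    {"dx": 0, "dy": 0, "dz": 0, "ax": 0, "ay": 0, "az": 6.9, "hand": 0.4},
    {"dx": 0, "dy": 0, "dz": 0, "ax": 0, "ay": 0, "az": 6.9, "hand": 0.4},
    {"dx": 0, "dy": 0, "dz": 0, "ax": 0, "ay": 0, "az": 6.9, "hand": 0.4},
    {"dx": 0, "dy": 0, "dz": 0, "ax": 0, "ay": 0, "az": 6.9, "hand": 0.4},
    {"dx": 0, "dy": 0, "dz": 0, "ax": 0, "ay": 0, "az": 6.9, "hand": 0.4}
  ]
}}

```text
time_s: 12.72
tcp_pos: [0.4882, -0.1411, 0.3327]
ee_rot: [-0.002, 0.922, 0.388, -0.001]
wrist_force: [0.6, -0.1, -0.4]
gripper_width: 0.0512
gripper_force: 0.0
```

Call:
{"op": "arm_command", "data": {
  "targets": [
    {"dx": 0, "dy": 0, "dz": 0, "ax": 0, "ay": 0, "az": 6.9, "hand": 0.4},
    {"dx": 0, "dy": 0, "dz": 0, "ax": 0, "ay": 0, "az": 6.9, "hand": 0.4},
    {"dx": 0, "dy": 0, "dz": 0, "ax": 0, "ay": 0, "az": 6.9, "hand": 0.4},
    {"dx": 0, "dy": 0, "dz": 0, "ax": 0, "ay": 0, "az": 6.9, "hand": 0.4},
    {"dx": 0, "dy": 0, "dz": 0, "ax": 0, "ay": 0, "az": 6.9, "hand": 0.4}
  ]
}}

```text
time_s: 13.13
tcp_pos: [0.4882, -0.1411, 0.3327]
ee_rot: [-0.001, 0.995, 0.097, -0.002]
wrist_force: [-0.1, 0.3, 0.9]
gripper_width: 0.0511
gripper_force: 0.0
```

```bash
cat >> tubes.py <<'E'
def wr(x): return (x+90)%180-90
def plan(xy,z,yaw):  # rotate az first, then shift
    p,r=tcp(); m=r.as_matrix(); cur=np.degrees(np.arctan2(m[1,0],m[0,0]))
    az=-((yaw-cur+180)%360-180)
    t=np.radians(yaw); d=np.array(xy)-p[:2]
    print('az',round(az,1),'dx',round(d@[np.cos(t),np.sin(t)],4),'dy',round(d@[np.sin(t),-np.cos(t)],4),'dz',round(p[2]-z,4))
def look(name='wrist',near=None):
    f=grab(name); best=[]
    for c,u,L,A in find(f):
        l=np.linalg.norm(A[1]-A[0])
        if not .085<l<.115: continue
        d=(A[1]-A[0])/l; d*=np.sign(d[0]); mid=A.mean(0)-d*.007
        # which end is dark?
        g=cv2.cvtColor(f['pixels'],cv2.COLOR_RGB2GRAY)
        e=proj(f,[[*(mid+s*d*.048),.02] for s in(-1,1)]).round().astype(int)
        v=[int(np.median(g[max(y-2,0):y+3,max(x-2,0):x+3])) if 0<=x<640 and 0<=y<400 else -1 for x,y in e]
        print('tube px',np.round(c),'mid',mid.round(4),'yaw',np.degrees(np.arctan2(d[1],d[0])).round(1),'glass len',l.round(3),'gray -/+',v); best.append((mid,np.degrees(np.arctan2(d[1],d[0]))))
    return f,best
E
python3 - <<'E'
from tubes import *
show();f,b=look();cv2.imwrite('pics/w9.png',f['pixels'][:,:,::-1])
for m,y in b: plan(m,.3,y)
E
```

```text
cradle tcp mm [-133.2 -288.4  332.7] yaw -175.98 tip z 159.7 F [-0.1  0.3  0.9] w 0.0511 gf 0.0 t 13.1
```

View pics/w9.png

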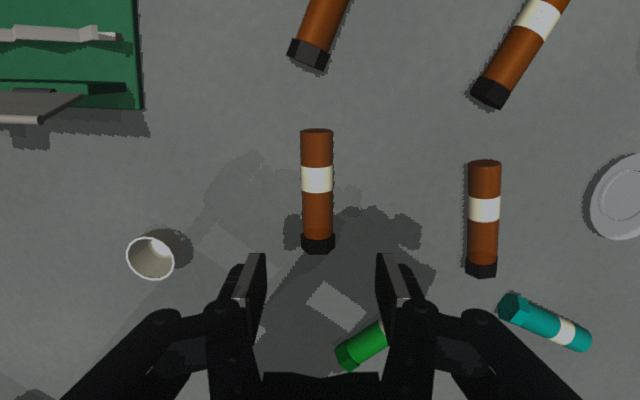

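The view shows tube A vertical at column 317, with its cap at (318,243) and glass end at (316,129). The white band split the detection, so I'll enlarge the closing kernel for close-ups.

```bash
sed -i "s/np.ones((15,15))/np.ones((15,15) if cam=='side' else (41,41))/; s/in find(f):/in find(f,name):/" tubes.py; python3 - <<'E'
from tubes import *
f,b=look()
for m,y in b: plan(m,.178,y)
print(unproj(f,[(318,253),(316,129)],.014).round(4))
E
```

```text
tube px [316. 184.] mid [ 0.4723 -0.1413] yaw 11.5 glass len 0.102 gray -/+ [19, 66]
tube px [484. 211.] mid [ 0.4761 -0.3001] yaw 19.4 glass len 0.106 gray -/+ [24, 66]
az 0.1 dx -0.0157 dy -0.0031 dz 0.1549
az -7.9 dx -0.0643 dy 0.1459 dz 0.1549
[[ 0.4146 -0.1538  0.014 ]
 [ 0.5294 -0.1302  0.014 ]]
```

Call:
{"op": "arm_command", "data": {
  "targets": [
    {"dx": -0.014, "dy": -0.003, "dz": 0.035, "ax": 0, "ay": 0, "az": 0, "hand": 0.4},
    {"dx": 0, "dy": 0, "dz": 0.035, "ax": 0, "ay": 0, "az": 0, "hand": 0.4},
    {"dx": 0, "dy": 0, "dz": 0.035, "ax": 0, "ay": 0, "az": 0, "hand": 0.4},
    {"dx": 0, "dy": 0, "dz": 0.035, "ax": 0, "ay": 0, "az": 0, "hand": 0.4},
    {"dx": 0, "dy": 0, "dz": 0.013, "ax": 0, "ay": 0, "az": 0, "hand": 0.4}
  ]
}}

```text
time_s: 13.65
tcp_pos: [0.4718, -0.1398, 0.1761]
ee_rot: [-0.003, 0.995, 0.102, -0.004]
wrist_force: [-0.5, 0.4, -0.7]
gripper_width: 0.0513
gripper_force: 0.0
```

Call:
{"op": "arm_command", "data": {
  "targets": [
    {"dx": 0, "dy": 0, "dz": 0, "ax": 0, "ay": 0, "az": 0, "hand": 0.4},
    {"dx": 0, "dy": 0, "dz": 0, "ax": 0, "ay": 0, "az": 0, "hand": 0.8},
    {"dx": 0, "dy": 0, "dz": 0, "ax": 0, "ay": 0, "az": 0, "hand": 0.8},
    {"dx": 0, "dy": 0, "dz": 0, "ax": 0, "ay": 0, "az": 0, "hand": 0.8},
    {"dx": 0, "dy": 0, "dz": 0, "ax": 0, "ay": 0, "az": 0, "hand": 0.8}
  ],
  "grip_force": 25
}}

```text
time_s: 14.07
tcp_pos: [0.4751, -0.1415, 0.1831]
ee_rot: [0.001, 0.995, 0.101, 0.001]
wrist_force: [-0.9, 0.3, -0.4]
gripper_width: 0.0269
gripper_force: 26.2
```

```bash
python3 - <<'E'
from tubes import *
show(); M=np.load('M.npy')
for y in(-.09,-.03,.03,.09): plan(w([0,y,0])[0,:2],.23,7.16)
E
```

```text
cradle tcp mm [-146.3 -287.2  183.1] yaw -175.6 tip z 10.1 F [-0.9  0.3 -0.4] w 0.0269 gf 26.2 t 14.1
az 4.4 dx 0.1463 dy -0.1972 dz -0.0469
az 4.4 dx 0.1463 dy -0.2572 dz -0.0469
az 4.4 dx 0.1463 dy -0.3172 dz -0.0469
az 4.4 dx 0.1463 dy -0.3772 dz -0.0469
```

Call:
{"op": "arm_command", "data": {
  "targets": [
    {"dx": 0, "dy": 0, "dz": 0, "ax": 0, "ay": 0, "az": 0, "hand": 0.8},
    {"dx": 0, "dy": 0, "dz": -0.01, "ax": 0, "ay": 0, "az": 0, "hand": 0.8},
    {"dx": 0, "dy": 0, "dz": -0.03, "ax": 0, "ay": 0, "az": 0, "hand": 0.8},
    {"dx": 0, "dy": 0, "dz": -0.035, "ax": 0, "ay": 0, "az": 0, "hand": 0.8},
    {"dx": 0, "dy": 0, "dz": -0.035, "ax": 0, "ay": 0, "az": 0, "hand": 0.8}
  ]
}}

```text
time_s: 14.48
tcp_pos: [0.4741, -0.141, 0.2934]
ee_rot: [-0.0, 0.995, 0.1, -0.0]
wrist_force: [0.4, -0.8, -0.8]
gripper_width: 0.027
gripper_force: 26.3
```

Call:
{"op": "arm_command", "data": {
  "targets": [
    {"dx": 0, "dy": 0, "dz": -0.03, "ax": 0, "ay": 0, "az": 0, "hand": 0.8},
    {"dx": 0, "dy": 0, "dz": 0, "ax": 0, "ay": 0, "az": 4.4, "hand": 0.8},
    {"dx": 0, "dy": 0, "dz": 0, "ax": 0, "ay": 0, "az": 0, "hand": 0.8},
    {"dx": 0, "dy": 0, "dz": 0, "ax": 0, "ay": 0, "az": 0, "hand": 0.8}
  ]
}}

```text
time_s: 14.82
tcp_pos: [0.4742, -0.141, 0.3221]
ee_rot: [0.0, 0.998, 0.063, 0.0]
wrist_force: [0.5, -0.1, -1.3]
gripper_width: 0.0269
gripper_force: 26.3
```

```bash
python3 - <<'E'
from tubes import *
show(); f=grab('wrist','w10')
plan(w([0,-.09,0])[0,:2],.21,7.16)
E
```

```text
cradle tcp mm [-147.1 -286.6  322.1] yaw -179.93 tip z 149.1 F [ 0.5 -0.1 -1.3] w 0.0269 gf 26.3 t 14.8
az 0.1 dx 0.1473 dy -0.1965 dz 0.1112
```

View pics/w10.png

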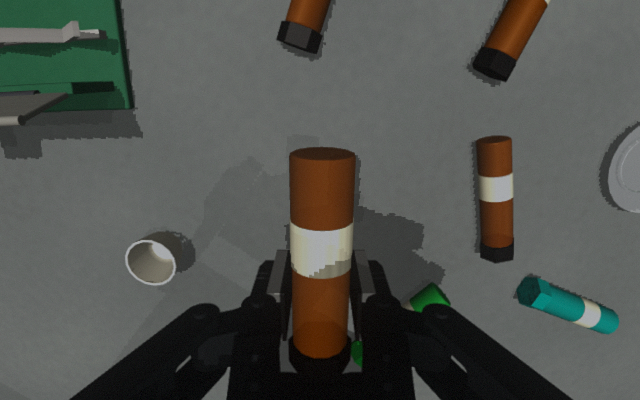

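```bash
cat >> tubes.py <<'E'
def heldend(f,rows,col,h=.166):  # glass-end rows (lower rim, upper rim)
    p,r=tcp(); z=p[2]-h
    P=unproj(f,[(col,rows[0]),(col,rows[1])],[z-.014,z+.014]); print('tool offset of tube mid (mm)',((r.inv().apply(P-p))*1e3).round(1)[:,:2].tolist(),'minus 55 in x')
E
python3 - <<'E'
from tubes import *
f=grab('wrist'); heldend(f,(148,160),322)
E
```

```text
tool offset of tube mid (mm) [[54.5, 2.4], [55.5, 2.3]] minus 55 in x
```

The tube is held level and centred, with its stopper towards the robot. Carrying it to groove 1.

Call:
{"op": "arm_command", "data": {
  "targets": [
    {"dx": 0.021, "dy": -0.028, "dz": 0, "ax": 0, "ay": 0, "az": 0, "hand": 0.8},
    {"dx": 0.021, "dy": -0.028, "dz": 0, "ax": 0, "ay": 0, "az": 0, "hand": 0.8},
    {"dx": 0.021, "dy": -0.028, "dz": 0, "ax": 0, "ay": 0, "az": 0, "hand": 0.8},
    {"dx": 0.021, "dy": -0.028, "dz": 0, "ax": 0, "ay": 0, "az": 0, "hand": 0.8},
    {"dx": 0.021, "dy": -0.028, "dz": 0, "ax": 0, "ay": 0, "az": 0, "hand": 0.8}
  ]
}}

```text
time_s: 15.33
tcp_pos: [0.5615, 0.0123, 0.3201]
ee_rot: [-0.0, 0.998, 0.063, -0.001]
wrist_force: [0.6, -1.1, -0.3]
gripper_width: 0.027
gripper_force: 26.3
```

Call:
{"op": "arm_command", "data": {
  "targets": [
    {"dx": 0.021, "dy": -0.028, "dz": 0, "ax": 0, "ay": 0, "az": 0, "hand": 0.8},
    {"dx": 0.021, "dy": -0.028, "dz": 0, "ax": 0, "ay": 0, "az": 0, "hand": 0.8},
    {"dx": 0, "dy": 0, "dz": 0, "ax": 0, "ay": 0, "az": 0, "hand": 0.8},
    {"dx": 0, "dy": 0, "dz": 0.03, "ax": 0, "ay": 0, "az": 0, "hand": 0.8},
    {"dx": 0, "dy": 0, "dz": 0.03, "ax": 0, "ay": 0, "az": 0, "hand": 0.8}
  ]
}}

```text
time_s: 15.75
tcp_pos: [0.5967, 0.072, 0.2617]
ee_rot: [0.0, 0.998, 0.063, 0.001]
wrist_force: [0.3, 1.0, -2.2]
gripper_width: 0.0271
gripper_force: 26.3
```

Call:
{"op": "arm_command", "data": {
  "targets": [
    {"dx": 0, "dy": 0, "dz": 0.02, "ax": 0, "ay": 0, "az": 0, "hand": 0.8},
    {"dx": 0, "dy": 0, "dz": 0.01, "ax": 0, "ay": 0, "az": 0, "hand": 0.8},
    {"dx": 0, "dy": 0, "dz": 0, "ax": 0, "ay": 0, "az": 0, "hand": 0.8},
    {"dx": 0, "dy": 0, "dz": 0, "ax": 0, "ay": 0, "az": 0, "hand": 0.8}
  ]
}}

```text
time_s: 16.08
tcp_pos: [0.596, 0.0712, 0.2313]
ee_rot: [-0.0, 0.998, 0.062, -0.001]
wrist_force: [1.5, 0.6, -0.9]
gripper_width: 0.0271
gripper_force: 26.3
```

```bash
python3 - <<'E'
from tubes import *
show(); f=grab('wrist','w11')
plan(w([0,-.09,0])[0,:2],.206,7.16)
E
```

```text
cradle tcp mm [ 2.000e-01 -9.120e+01  2.313e+02] yaw 179.97 tip z 58.3 F [ 1.5  0.6 -0.9] w 0.0271 gf 26.3 t 16.1
az -0.0 dx -0.0007 dy -0.0012 dz 0.0266
```

View pics/w11.png

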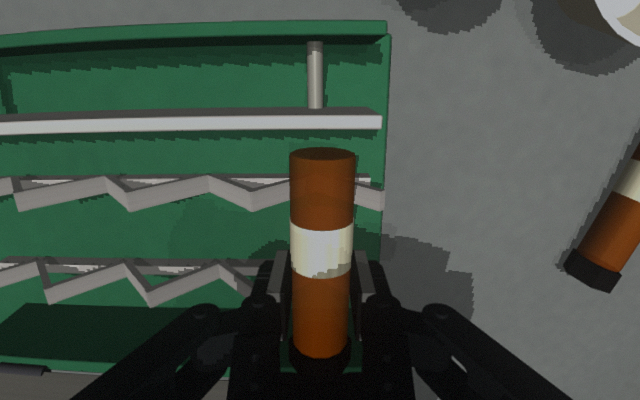

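```bash
python3 - <<'E'
from tubes import *
f=imaging.grab_frame('wrist')
for x in(.033,-.023): print(x,'ridges y=60,0,-60,-120 top', proj(f,w([[x,y,.05] for y in(.06,0,-.06,-.12)])).round(0).tolist(),'valleys .03,-.03,-.09',proj(f,w([[x,y,.02] for y in(.03,-.03,-.09)])).round(0).tolist())
print('corner plate',proj(f,w([[.106,-.13,.01],[-.086,-.13,.01]])),'fence end',proj(f,w([[.063,-.118,.06]])))
# gap geometry: print rail edges in image
im=cv2.imread('pics/w11.png')[165:310,0:400]; cv2.imwrite('pics/w11c.png',cv2.resize(im,None,fx=2,fy=2,interpolation=cv2.INTER_CUBIC))
E
```

```text
0.033 ridges y=60,0,-60,-120 top [[16.0, 194.0], [128.0, 194.0], [251.0, 194.0], [378.0, 194.0]] valleys .03,-.03,-.09 [[105.0, 177.0], [208.0, 177.0], [315.0, 177.0]]
-0.023 ridges y=60,0,-60,-120 top [[46.0, 290.0], [148.0, 293.0], [258.0, 294.0], [372.0, 294.0]] valleys .03,-.03,-.09 [[124.0, 264.0], [218.0, 265.0], [316.0, 265.0]]
corner plate [[391.17536088  37.04500339]
 [372.98425198 335.32849932]] fence end [[380.47393106 133.23950706]]
```

View pics/w11c.png

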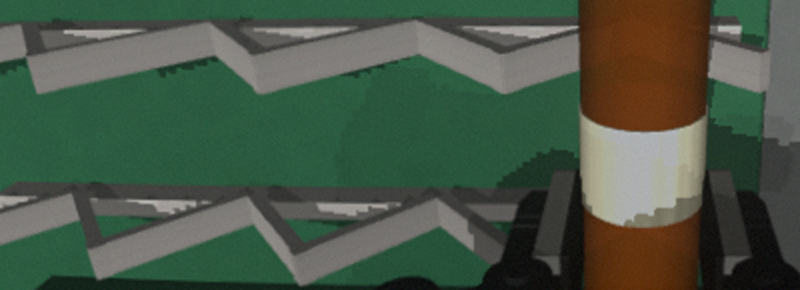

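The ridges (x 20, 130, 252) match the prediction. Lowering gently.

Call:
{"op": "arm_command", "data": {
  "targets": [
    {"dx": 0, "dy": -0.002, "dz": 0.006, "ax": 0, "ay": 0, "az": 0, "hand": 0.8},
    {"dx": 0, "dy": 0, "dz": 0.006, "ax": 0, "ay": 0, "az": 0, "hand": 0.8},
    {"dx": 0, "dy": 0, "dz": 0.005, "ax": 0, "ay": 0, "az": 0, "hand": 0.8},
    {"dx": 0, "dy": 0, "dz": 0.003, "ax": 0, "ay": 0, "az": 0, "hand": 0.8},
    {"dx": 0, "dy": 0, "dz": 0, "ax": 0, "ay": 0, "az": 0, "hand": 0.8}
  ]
}}

```text
time_s: 16.6
tcp_pos: [0.5954, 0.0735, 0.2106]
ee_rot: [-0.0, 0.998, 0.062, -0.001]
wrist_force: [-0.5, 0.6, -0.0]
gripper_width: 0.0267
gripper_force: 26.3
```

Call:
{"op": "arm_command", "data": {
  "targets": [
    {"dx": 0, "dy": 0, "dz": 0.002, "ax": 0, "ay": 0, "az": 0, "hand": 0.8},
    {"dx": 0, "dy": 0, "dz": 0.002, "ax": 0, "ay": 0, "az": 0, "hand": 0.8},
    {"dx": 0, "dy": 0, "dz": 0, "ax": 0, "ay": 0, "az": 0, "hand": 0.8},
    {"dx": 0, "dy": 0, "dz": 0, "ax": 0, "ay": 0, "az": 0, "hand": 0.8}
  ]
}}

```text
time_s: 16.93
tcp_pos: [0.5961, 0.0736, 0.2087]
ee_rot: [0.0, 0.998, 0.062, -0.0]
wrist_force: [-4.0, 0.2, 6.1]
gripper_width: 0.0268
gripper_force: 26.8
```

Call:
{"op": "arm_command", "data": {
  "targets": [
    {"dx": 0, "dy": 0, "dz": 0.001, "ax": 0, "ay": 0, "az": 0, "hand": 0.8},
    {"dx": 0, "dy": 0, "dz": 0.001, "ax": 0, "ay": 0, "az": 0, "hand": 0.8},
    {"dx": 0, "dy": 0, "dz": 0, "ax": 0, "ay": 0, "az": 0, "hand": 0.8},
    {"dx": 0, "dy": 0, "dz": 0, "ax": 0, "ay": 0, "az": 0, "hand": 0.8}
  ]
}}

```text
time_s: 17.27
tcp_pos: [0.5964, 0.0737, 0.2085]
ee_rot: [0.0, 0.998, 0.063, -0.0]
wrist_force: [-9.6, 1.3, 16.8]
gripper_width: 0.0268
gripper_force: 27.9
```

Contact at TCP z ≈ 0.2087. I'll ease off 2 mm, release and rise.

Call:
{"op": "arm_command", "data": {
  "targets": [
    {"dx": 0, "dy": 0, "dz": -0.002, "ax": 0, "ay": 0, "az": 0, "hand": 0.8},
    {"dx": 0, "dy": 0, "dz": 0, "ax": 0, "ay": 0, "az": 0, "hand": 0.6},
    {"dx": 0, "dy": 0, "dz": 0, "ax": 0, "ay": 0, "az": 0, "hand": 0.48},
    {"dx": 0, "dy": 0, "dz": 0, "ax": 0, "ay": 0, "az": 0, "hand": 0.48},
    {"dx": 0, "dy": 0, "dz": 0, "ax": 0, "ay": 0, "az": 0, "hand": 0.48}
  ]
}}

```text
time_s: 17.68
tcp_pos: [0.5958, 0.0734, 0.2074]
ee_rot: [-0.0, 0.998, 0.062, -0.0]
wrist_force: [0.1, 0.2, -0.0]
gripper_width: 0.0442
gripper_force: 0.0
```

Call:
{"op": "arm_command", "data": {
  "targets": [
    {"dx": 0, "dy": 0, "dz": -0.02, "ax": 0, "ay": 0, "az": 0, "hand": 0.48},
    {"dx": 0, "dy": 0, "dz": -0.035, "ax": 0, "ay": 0, "az": 0, "hand": 0.48},
    {"dx": 0, "dy": 0, "dz": -0.035, "ax": 0, "ay": 0, "az": 0, "hand": 0.48},
    {"dx": 0, "dy": 0, "dz": -0.035, "ax": 0, "ay": 0, "az": 0, "hand": 0.48},
    {"dx": 0, "dy": 0, "dz": 0, "ax": 0, "ay": 0, "az": 0, "hand": 0.48}
  ]
}}

```text
time_s: 18.1
tcp_pos: [0.5981, 0.0734, 0.3411]
ee_rot: [0.001, 0.998, 0.062, 0.007]
wrist_force: [1.3, 0.5, 0.8]
gripper_width: 0.0443
gripper_force: 0.0
```

```bash
cat >> tubes.py <<'E'
def ingroove(y):
    f=grab('wrist'); hs=cv2.cvtColor(f['pixels'],cv2.COLOR_RGB2HSV); m=cv2.inRange(hs,(3,120,40),(18,255,255))
    q=proj(f,w([[0,y-.03,.04],[0,y+.03,.04],[.07,y,.04],[-.07,y,.04]])); b=np.r_[q.min(0),q.max(0)].astype(int); b=np.maximum(b,0)
    mm=cv2.morphologyEx(m[b[1]:b[3],b[0]:b[2]],cv2.MORPH_CLOSE,np.ones((41,41))); v,u=np.nonzero(mm); u=u+b[0]; v=v+b[1]
    print('groove',y,'observed rows',v.min(),v.max(),'cols',np.percentile(u,[2,98]),'predict ends',proj(f,w([[.055,y,.04],[-.041,y,.045]])).round(0).tolist(), 'sides',proj(f,w([[0,y+.014,.04],[0,y-.014,.04]])).round(0).tolist()); return f
E
python3 - <<'E'
from tubes import *
show(); ingroove(-.09)
f,b=look('side')
for m,y in b: plan(m,.33,y)
E
```

```text
cradle tcp mm [  2.6 -89.3 341.1] yaw 179.97 tip z 168.1 F [1.3 0.5 0.8] w 0.0443 gf 0.0 t 18.1
groove -0.09 observed rows 106 242 cols [286. 352.] predict ends [[318.0, 126.0], [318.0, 239.0]] sides [[302.0, 192.0], [335.0, 192.0]]
tube px [336. 175.] mid [0.6044 0.1112] yaw 7.6 glass len 0.099 gray -/+ [31, 107]
tube px [359. 232.] mid [ 0.6334 -0.1212] yaw -11.4 glass len 0.096 gray -/+ [39, 116]
tube px [370. 284.] mid [ 0.6338 -0.2782] yaw -16.8 glass len 0.097 gray -/+ [39, 122]
tube px [294. 292.] mid [ 0.4815 -0.2968] yaw 18.9 glass len 0.096 gray -/+ [41, 122]
az -0.5 dx 0.0129 dy -0.0364 dz 0.0046
az 18.5 dx 0.0747 dy 0.1835 dz 0.0046
az 23.9 dx 0.1374 dy 0.3259 dz 0.0046
az -11.7 dx -0.2284 dy 0.3132 dz 0.0046
```

Call:
{"op": "arm_command", "data": {
  "targets": [
    {"dx": 0, "dy": 0, "dz": 0, "ax": 0, "ay": 0, "az": 6.2, "hand": 0.4},
    {"dx": 0, "dy": 0, "dz": 0, "ax": 0, "ay": 0, "az": 6.2, "hand": 0.4},
    {"dx": 0, "dy": 0, "dz": 0, "ax": 0, "ay": 0, "az": 6.1, "hand": 0.4},
    {"dx": 0.015, "dy": 0.0367, "dz": 0, "ax": 0, "ay": 0, "az": 0, "hand": 0.4},
    {"dx": 0.015, "dy": 0.0367, "dz": 0, "ax": 0, "ay": 0, "az": 0, "hand": 0.4}
  ]
}}

```text
time_s: 18.62
tcp_pos: [0.6101, -0.0036, 0.3301]
ee_rot: [-0.0, 0.995, -0.097, -0.002]
wrist_force: [1.1, -0.3, -0.3]
gripper_width: 0.0512
gripper_force: 0.0
```

Call:
{"op": "arm_command", "data": {
  "targets": [
    {"dx": 0.015, "dy": 0.0367, "dz": 0, "ax": 0, "ay": 0, "az": 0, "hand": 0.4},
    {"dx": 0.015, "dy": 0.0367, "dz": 0, "ax": 0, "ay": 0, "az": 0, "hand": 0.4},
    {"dx": 0.013, "dy": 0.0367, "dz": 0, "ax": 0, "ay": 0, "az": 0, "hand": 0.4},
    {"dx": 0, "dy": 0, "dz": 0, "ax": 0, "ay": 0, "az": 0, "hand": 0.4},
    {"dx": 0, "dy": 0, "dz": 0, "ax": 0, "ay": 0, "az": 0, "hand": 0.4}
  ]
}}

```text
time_s: 19.03
tcp_pos: [0.6307, -0.1227, 0.3302]
ee_rot: [-0.001, 0.995, -0.101, -0.002]
wrist_force: [-0.2, 1.0, -0.1]
gripper_width: 0.0513
gripper_force: 0.0
```

```bash
python3 - <<'E'
from tubes import *
show(); f,b=look('wrist')
for m,y in b: plan(m,.18,y)
print('side:'); f=grab('side'); q=unproj(f,[(336,175)],.04)
M=np.load('M.npy'); print('glass centre in cradle (want 7,-90)',((q-M[:3,3])@M[:3,:3]*1e3).round(1))
E
```

```text
cradle tcp mm [  10.5 -288.   330.2] yaw 161.26 tip z 157.2 F [-0.2  1.  -0.1] w 0.0513 gf 0.0 t 19.0
tube px [499. 132.] mid [ 0.6321 -0.2794] yaw -17.2 glass len 0.1 gray -/+ [28, 101]
tube px [318. 169.] mid [ 0.6302 -0.1217] yaw -11.7 glass len 0.1 gray -/+ [23, 71]
tube px [108. 259.] mid [0.5827 0.0963] yaw 6.5 glass len 0.113 gray -/+ [22, 76]
az 5.7 dx 0.0481 dy 0.1507 dz 0.1504
az 0.3 dx -0.0003 dy 0.0006 dz 0.1504
az -17.9 dx -0.0232 dy -0.2216 dz 0.1504
side:
glass centre in cradle (want 7,-90) [[  9.8 -91.1  40. ]]
```

Tube A sits at about (3, −91, seated). Tube B is right under the gripper, so I'll pick it up.

Call:
{"op": "arm_command", "data": {
  "targets": [
    {"dx": 0, "dy": 0, "dz": 0.035, "ax": 0, "ay": 0, "az": 0, "hand": 0.4},
    {"dx": 0, "dy": 0, "dz": 0.035, "ax": 0, "ay": 0, "az": 0, "hand": 0.4},
    {"dx": 0, "dy": 0, "dz": 0.035, "ax": 0, "ay": 0, "az": 0, "hand": 0.4},
    {"dx": 0, "dy": 0, "dz": 0.035, "ax": 0, "ay": 0, "az": 0, "hand": 0.4},
    {"dx": 0, "dy": 0, "dz": 0.01, "ax": 0, "ay": 0, "az": 0, "hand": 0.4}
  ]
}}

```text
time_s: 19.55
tcp_pos: [0.6282, -0.118, 0.1759]
ee_rot: [-0.002, 0.995, -0.098, -0.006]
wrist_force: [-0.5, 0.1, -2.2]
gripper_width: 0.0514
gripper_force: 0.0
```

Call:
{"op": "arm_command", "data": {
  "targets": [
    {"dx": 0, "dy": 0, "dz": 0, "ax": 0, "ay": 0, "az": 0, "hand": 0.4},
    {"dx": 0, "dy": 0, "dz": 0, "ax": 0, "ay": 0, "az": 0, "hand": 0.8},
    {"dx": 0, "dy": 0, "dz": 0, "ax": 0, "ay": 0, "az": 0, "hand": 0.8},
    {"dx": 0, "dy": 0, "dz": 0, "ax": 0, "ay": 0, "az": 0, "hand": 0.8},
    {"dx": 0, "dy": 0, "dz": 0, "ax": 0, "ay": 0, "az": 0, "hand": 0.8}
  ]
}}

```text
time_s: 19.97
tcp_pos: [0.6324, -0.121, 0.1855]
ee_rot: [0.0, 0.995, -0.099, 0.002]
wrist_force: [0.4, 0.5, 4.1]
gripper_width: 0.0269
gripper_force: 25.9
```

Call:
{"op": "arm_command", "data": {
  "targets": [
    {"dx": 0, "dy": 0, "dz": 0, "ax": 0, "ay": 0, "az": 0, "hand": 0.8},
    {"dx": 0, "dy": 0, "dz": -0.015, "ax": 0, "ay": 0, "az": 0, "hand": 0.8},
    {"dx": 0, "dy": 0, "dz": -0.03, "ax": 0, "ay": 0, "az": 0, "hand": 0.8},
    {"dx": 0, "dy": 0, "dz": -0.035, "ax": 0, "ay": 0, "az": 0, "hand": 0.8},
    {"dx": 0, "dy": 0, "dz": -0.035, "ax": 0, "ay": 0, "az": 0, "hand": 0.8}
  ]
}}

```text
time_s: 20.38
tcp_pos: [0.6307, -0.1208, 0.2995]
ee_rot: [-0.0, 0.995, -0.099, -0.001]
wrist_force: [0.7, 0.2, -0.5]
gripper_width: 0.0269
gripper_force: 25.6
```

Call:
{"op": "arm_command", "data": {
  "targets": [
    {"dx": 0, "dy": 0, "dz": -0.025, "ax": 0, "ay": 0, "az": -6.2, "hand": 0.8},
    {"dx": 0, "dy": 0, "dz": 0, "ax": 0, "ay": 0, "az": -6.2, "hand": 0.8},
    {"dx": 0, "dy": 0, "dz": 0, "ax": 0, "ay": 0, "az": -6.3, "hand": 0.8},
    {"dx": 0, "dy": 0, "dz": 0, "ax": 0, "ay": 0, "az": 0, "hand": 0.8}
  ]
}}

```text
time_s: 20.72
tcp_pos: [0.6311, -0.1209, 0.3247]
ee_rot: [0.001, 0.998, 0.065, 0.001]
wrist_force: [-0.2, -0.2, -1.6]
gripper_width: 0.0268
gripper_force: 25.6
```

Call:
{"op": "arm_command", "data": {
  "targets": [
    {"dx": -0.0017, "dy": -0.03, "dz": 0, "ax": 0, "ay": 0, "az": 0, "hand": 0.8},
    {"dx": -0.0017, "dy": -0.037, "dz": 0, "ax": 0, "ay": 0, "az": 0, "hand": 0.8},
    {"dx": -0.0017, "dy": -0.037, "dz": 0, "ax": 0, "ay": 0, "az": 0, "hand": 0.8},
    {"dx": -0.0017, "dy": -0.037, "dz": 0, "ax": 0, "ay": 0, "az": 0, "hand": 0.8},
    {"dx": -0.0017, "dy": -0.037, "dz": 0, "ax": 0, "ay": 0, "az": 0, "hand": 0.8}
  ]
}}

```text
time_s: 21.13
tcp_pos: [0.5993, 0.056, 0.323]
ee_rot: [0.0, 0.998, 0.062, -0.0]
wrist_force: [0.2, -0.2, -0.3]
gripper_width: 0.0268
gripper_force: 25.6
```

Call:
{"op": "arm_command", "data": {
  "targets": [
    {"dx": -0.0017, "dy": -0.037, "dz": 0, "ax": 0, "ay": 0, "az": 0, "hand": 0.8},
    {"dx": -0.0017, "dy": -0.037, "dz": 0, "ax": 0, "ay": 0, "az": 0, "hand": 0.8},
    {"dx": 0, "dy": -0.007, "dz": 0, "ax": 0, "ay": 0, "az": 0, "hand": 0.8},
    {"dx": 0, "dy": 0, "dz": 0, "ax": 0, "ay": 0, "az": 0, "hand": 0.8},
    {"dx": 0, "dy": 0, "dz": 0, "ax": 0, "ay": 0, "az": 0, "hand": 0.8}
  ]
}}

```text
time_s: 21.55
tcp_pos: [0.5863, 0.1344, 0.3228]
ee_rot: [0.0, 0.998, 0.063, -0.0]
wrist_force: [0.1, -0.7, -0.3]
gripper_width: 0.0267
gripper_force: 25.6
```

```bash
cat >> tubes.py <<'E'
def held():
    f=grab('wrist','held'); hs=cv2.cvtColor(f['pixels'],cv2.COLOR_RGB2HSV); m=cv2.inRange(hs,(3,120,40),(18,255,255))[:,290:355]
    full=[i for i in range(90,235) if (m[i]>0).sum()>35]; y,x=np.nonzero(m[full[0]:full[0]+40]); print('first row',full[0],'col',np.median(x)+290,end=' ')
    heldend(f,(full[0]-1,full[0]+11),np.median(x)+290,.1685)
E
python3 - <<'E'
from tubes import *
show(); held(); plan(w([-.002,-.0285,0])[0,:2],.2105,7.16)
E
```

```text
cradle tcp mm [ -1.6 -27.3 322.8] yaw -179.88 tip z 149.8 F [ 0.1 -0.7 -0.3] w 0.0267 gf 25.6 t 21.6
first row 149 col 321.0 tool offset of tube mid (mm) [[53.7, 1.0], [54.6, 1.0]] minus 55 in x
az 0.1 dx -0.0006 dy 0.0004 dz 0.1123
```

Call:
{"op": "arm_command", "data": {
  "targets": [
    {"dx": 0, "dy": 0.001, "dz": 0.035, "ax": 0, "ay": 0, "az": 0, "hand": 0.8},
    {"dx": 0, "dy": 0, "dz": 0.03, "ax": 0, "ay": 0, "az": 0, "hand": 0.8},
    {"dx": 0, "dy": 0, "dz": 0.025, "ax": 0, "ay": 0, "az": 0, "hand": 0.8},
    {"dx": 0, "dy": 0, "dz": 0.014, "ax": 0, "ay": 0, "az": 0, "hand": 0.8},
    {"dx": 0, "dy": 0, "dz": 0, "ax": 0, "ay": 0, "az": 0, "hand": 0.8}
  ]
}}

```text
time_s: 22.02
tcp_pos: [0.5853, 0.132, 0.215]
ee_rot: [-0.0, 0.998, 0.063, -0.004]
wrist_force: [-0.2, 0.1, -2.1]
gripper_width: 0.0264
gripper_force: 25.6
```

Call:
{"op": "arm_command", "data": {
  "targets": [
    {"dx": 0, "dy": 0, "dz": 0.002, "ax": 0, "ay": 0, "az": 0, "hand": 0.8},
    {"dx": 0, "dy": 0, "dz": 0.002, "ax": 0, "ay": 0, "az": 0, "hand": 0.8},
    {"dx": 0, "dy": 0, "dz": 0.002, "ax": 0, "ay": 0, "az": 0, "hand": 0.8},
    {"dx": 0, "dy": 0, "dz": 0, "ax": 0, "ay": 0, "az": 0, "hand": 0.8},
    {"dx": 0, "dy": 0, "dz": 0, "ax": 0, "ay": 0, "az": 0, "hand": 0.8}
  ]
}}

```text
time_s: 22.43
tcp_pos: [0.5869, 0.1336, 0.2137]
ee_rot: [0.0, 0.998, 0.064, 0.001]
wrist_force: [-0.7, 0.3, -0.2]
gripper_width: 0.0268
gripper_force: 25.6
```

Call:
{"op": "arm_command", "data": {
  "targets": [
    {"dx": 0, "dy": 0, "dz": 0.0015, "ax": 0, "ay": 0, "az": 0, "hand": 0.8},
    {"dx": 0, "dy": 0, "dz": 0, "ax": 0, "ay": 0, "az": 0, "hand": 0.8},
    {"dx": 0, "dy": 0, "dz": 0, "ax": 0, "ay": 0, "az": 0, "hand": 0.8}
  ]
}}

```text
time_s: 22.68
tcp_pos: [0.5868, 0.1336, 0.2117]
ee_rot: [0.0, 0.998, 0.064, 0.001]
wrist_force: [1.2, -0.4, 0.7]
gripper_width: 0.0263
gripper_force: 25.7
```

Call:
{"op": "arm_command", "data": {
  "targets": [
    {"dx": 0, "dy": 0, "dz": 0.0015, "ax": 0, "ay": 0, "az": 0, "hand": 0.8},
    {"dx": 0, "dy": 0, "dz": 0, "ax": 0, "ay": 0, "az": 0, "hand": 0.8},
    {"dx": 0, "dy": 0, "dz": 0, "ax": 0, "ay": 0, "az": 0, "hand": 0.8}
  ]
}}

```text
time_s: 22.93
tcp_pos: [0.587, 0.1335, 0.2113]
ee_rot: [0.0, 0.998, 0.064, 0.0]
wrist_force: [-3.6, -0.9, 9.7]
gripper_width: 0.0268
gripper_force: 26.4
```

Call:
{"op": "arm_command", "data": {
  "targets": [
    {"dx": 0, "dy": 0, "dz": 0.001, "ax": 0, "ay": 0, "az": 0, "hand": 0.8},
    {"dx": 0, "dy": 0, "dz": 0, "ax": 0, "ay": 0, "az": 0, "hand": 0.8},
    {"dx": 0, "dy": 0, "dz": 0, "ax": 0, "ay": 0, "az": 0, "hand": 0.8}
  ]
}}

```text
time_s: 23.18
tcp_pos: [0.5872, 0.1335, 0.2112]
ee_rot: [0.0, 0.998, 0.064, 0.0]
wrist_force: [-7.1, -1.7, 15.0]
gripper_width: 0.0267
gripper_force: 26.9
```

Call:
{"op": "arm_command", "data": {
  "targets": [
    {"dx": 0, "dy": 0, "dz": -0.0015, "ax": 0, "ay": 0, "az": 0, "hand": 0.8},
    {"dx": 0, "dy": 0, "dz": 0, "ax": 0, "ay": 0, "az": 0, "hand": 0.6},
    {"dx": 0, "dy": 0, "dz": 0, "ax": 0, "ay": 0, "az": 0, "hand": 0.48},
    {"dx": 0, "dy": 0, "dz": 0, "ax": 0, "ay": 0, "az": 0, "hand": 0.48},
    {"dx": 0, "dy": 0, "dz": 0, "ax": 0, "ay": 0, "az": 0, "hand": 0.48}
  ]
}}

```text
time_s: 23.6
tcp_pos: [0.5863, 0.1336, 0.2097]
ee_rot: [-0.0, 0.998, 0.064, -0.0]
wrist_force: [0.1, 0.5, 0.6]
gripper_width: 0.0442
gripper_force: 0.0
```

Call:
{"op": "arm_command", "data": {
  "targets": [
    {"dx": 0, "dy": 0, "dz": -0.02, "ax": 0, "ay": 0, "az": 0, "hand": 0.48},
    {"dx": 0, "dy": 0, "dz": -0.035, "ax": 0, "ay": 0, "az": 0, "hand": 0.48},
    {"dx": 0, "dy": 0, "dz": -0.035, "ax": 0, "ay": 0, "az": 0, "hand": 0.48},
    {"dx": 0, "dy": 0, "dz": -0.03, "ax": 0, "ay": 0, "az": 0, "hand": 0.48},
    {"dx": 0, "dy": 0, "dz": 0, "ax": 0, "ay": 0, "az": 0, "hand": 0.48}
  ]
}}

```text
time_s: 24.02
tcp_pos: [0.5886, 0.1338, 0.3378]
ee_rot: [0.0, 0.998, 0.064, 0.006]
wrist_force: [0.4, 0.1, 1.8]
gripper_width: 0.0449
gripper_force: 0.0
```

Call:
{"op": "arm_command", "data": {
  "targets": [
    {"dx": 0, "dy": 0, "dz": 0, "ax": 0, "ay": 0, "az": 6.1, "hand": 0.4},
    {"dx": 0, "dy": 0, "dz": 0, "ax": 0, "ay": 0, "az": 6.1, "hand": 0.4},
    {"dx": 0, "dy": 0, "dz": 0, "ax": 0, "ay": 0, "az": 6.1, "hand": 0.4},
    {"dx": 0, "dy": 0, "dz": 0, "ax": 0, "ay": 0, "az": 6.1, "hand": 0.4},
    {"dx": 0, "dy": 0, "dz": 0, "ax": 0, "ay": 0, "az": 0, "hand": 0.4}
  ]
}}

```text
time_s: 24.43
tcp_pos: [0.5863, 0.1336, 0.3293]
ee_rot: [0.0, 0.989, -0.149, -0.001]
wrist_force: [-0.0, 0.1, -0.6]
gripper_width: 0.0514
gripper_force: 0.0
```

```bash
python3 - <<'E'
from tubes import *
show(); f,b=look('side')
for m,y in b: plan(m,.33,y)
M=np.load('M.npy'); f=grab('side')
for c,u,L,A in find(f):
    q=unproj(f,[c],.04); print(np.round(c),((q-M[:3,3])@M[:3,:3]*1e3).round(0))
E
```

```text
cradle tcp mm [ -1.7 -28.1 329.3] yaw 155.67 tip z 156.3 F [-0.   0.1 -0.6] w 0.0514 gf 0.0 t 24.4
tube px [333. 168.] mid [0.5995 0.1412] yaw 7.5 glass len 0.114 gray -/+ [54, 74]
tube px [370. 284.] mid [ 0.6338 -0.2781] yaw -16.8 glass len 0.097 gray -/+ [39, 121]
tube px [294. 292.] mid [ 0.4815 -0.2968] yaw 18.9 glass len 0.096 gray -/+ [41, 121]
az -24.5 dx 0.014 dy -0.0058 dz -0.0006
az -0.2 dx 0.1643 dy 0.3805 dz -0.0006
az -35.8 dx -0.2384 dy 0.3733 dz -0.0006
[400. 151.] [[211.  -5.  40.]]
[535. 155.] [[584. -87.  40.]]
[333. 168.] [[ 10. -60.  40.]]
[370. 284.] [[  -8. -468.   40.]]
[294. 292.] [[-156. -463.   40.]]
```

Both racked tubes sit well. On to tube D.

Call:
{"op": "arm_command", "data": {
  "targets": [
    {"dx": 0.0147, "dy": 0.0346, "dz": 0, "ax": 0, "ay": 0, "az": 0, "hand": 0.4},
    {"dx": 0.0147, "dy": 0.0346, "dz": 0, "ax": 0, "ay": 0, "az": 0, "hand": 0.4},
    {"dx": 0.0147, "dy": 0.0346, "dz": 0, "ax": 0, "ay": 0, "az": 0, "hand": 0.4},
    {"dx": 0.0147, "dy": 0.0346, "dz": 0, "ax": 0, "ay": 0, "az": 0, "hand": 0.4},
    {"dx": 0.0147, "dy": 0.0346, "dz": 0, "ax": 0, "ay": 0, "az": 0, "hand": 0.4}
  ]
}}

```text
time_s: 24.95
tcp_pos: [0.6059, -0.055, 0.33]
ee_rot: [-0.0, 0.989, -0.147, -0.0]
wrist_force: [-0.2, 0.5, -0.3]
gripper_width: 0.0512
gripper_force: 0.0
```

Call:
{"op": "arm_command", "data": {
  "targets": [
    {"dx": 0.0147, "dy": 0.0346, "dz": 0, "ax": 0, "ay": 0, "az": 0, "hand": 0.4},
    {"dx": 0.0147, "dy": 0.0346, "dz": 0, "ax": 0, "ay": 0, "az": 0, "hand": 0.4},
    {"dx": 0.0147, "dy": 0.0346, "dz": 0, "ax": 0, "ay": 0, "az": 0, "hand": 0.4},
    {"dx": 0.0147, "dy": 0.0346, "dz": 0, "ax": 0, "ay": 0, "az": 0, "hand": 0.4},
    {"dx": 0.0147, "dy": 0.0346, "dz": 0, "ax": 0, "ay": 0, "az": 0, "hand": 0.4}
  ]
}}

```text
time_s: 25.37
tcp_pos: [0.6253, -0.2422, 0.3298]
ee_rot: [-0.0, 0.989, -0.147, -0.0]
wrist_force: [0.5, 1.2, 0.8]
gripper_width: 0.0513
gripper_force: 0.0
```

Call:
{"op": "arm_command", "data": {
  "targets": [
    {"dx": 0.0147, "dy": 0.0346, "dz": 0, "ax": 0, "ay": 0, "az": 0, "hand": 0.4},
    {"dx": 0, "dy": 0, "dz": 0, "ax": 0, "ay": 0, "az": 0, "hand": 0.4},
    {"dx": 0, "dy": 0, "dz": 0, "ax": 0, "ay": 0, "az": 0, "hand": 0.4}
  ]
}}

```text
time_s: 25.62
tcp_pos: [0.629, -0.2798, 0.3296]
ee_rot: [-0.0, 0.989, -0.149, -0.0]
wrist_force: [0.5, 0.3, -0.2]
gripper_width: 0.0511
gripper_force: 0.0
```

```bash
python3 - <<'E'
from tubes import *
show(); f,b=look('wrist')
for m,y in b: plan(m,.18,y)
E
```

```text
cradle tcp mm [ -10.8 -443.6  329.6] yaw 155.7 tip z 156.6 F [ 0.5  0.3 -0.2] w 0.0511 gf 0.0 t 25.6
tube px [316. 168.] mid [ 0.6309 -0.2779] yaw -17.4 glass len 0.101 gray -/+ [20, 64]
tube px [370. 302.] mid [ 0.4844 -0.2953] yaw 19.1 glass len 0.094 gray -/+ [10, 29]
az 0.4 dx 0.0015 dy -0.0009 dz 0.1495
az -36.1 dx -0.1423 dy -0.0312 dz 0.1495
```

Call:
{"op": "arm_command", "data": {
  "targets": [
    {"dx": 0.0015, "dy": -0.001, "dz": 0.035, "ax": 0, "ay": 0, "az": 0, "hand": 0.4},
    {"dx": 0, "dy": 0, "dz": 0.035, "ax": 0, "ay": 0, "az": 0, "hand": 0.4},
    {"dx": 0, "dy": 0, "dz": 0.035, "ax": 0, "ay": 0, "az": 0, "hand": 0.4},
    {"dx": 0, "dy": 0, "dz": 0.033, "ax": 0, "ay": 0, "az": 0, "hand": 0.4},
    {"dx": 0, "dy": 0, "dz": 0.009, "ax": 0, "ay": 0, "az": 0, "hand": 0.4}
  ]
}}

```text
time_s: 26.08
tcp_pos: [0.6289, -0.274, 0.1766]
ee_rot: [-0.002, 0.989, -0.147, -0.005]
wrist_force: [-1.8, 1.0, -0.8]
gripper_width: 0.0512
gripper_force: 0.0
```

Call:
{"op": "arm_command", "data": {
  "targets": [
    {"dx": 0, "dy": 0, "dz": 0, "ax": 0, "ay": 0, "az": 0, "hand": 0.4},
    {"dx": 0, "dy": 0, "dz": 0, "ax": 0, "ay": 0, "az": 0, "hand": 0.8},
    {"dx": 0, "dy": 0, "dz": 0, "ax": 0, "ay": 0, "az": 0, "hand": 0.8},
    {"dx": 0, "dy": 0, "dz": 0, "ax": 0, "ay": 0, "az": 0, "hand": 0.8},
    {"dx": 0, "dy": 0, "dz": 0, "ax": 0, "ay": 0, "az": 0, "hand": 0.8}
  ]
}}

```text
time_s: 26.5
tcp_pos: [0.6322, -0.2776, 0.1864]
ee_rot: [0.001, 0.989, -0.148, 0.002]
wrist_force: [-0.0, 1.8, 5.6]
gripper_width: 0.0266
gripper_force: 25.4
```

Call:
{"op": "arm_command", "data": {
  "targets": [
    {"dx": 0, "dy": 0, "dz": 0, "ax": 0, "ay": 0, "az": 0, "hand": 0.8},
    {"dx": 0, "dy": 0, "dz": -0.015, "ax": 0, "ay": 0, "az": 0, "hand": 0.8},
    {"dx": 0, "dy": 0, "dz": -0.03, "ax": 0, "ay": 0, "az": 0, "hand": 0.8},
    {"dx": 0, "dy": 0, "dz": -0.035, "ax": 0, "ay": 0, "az": 0, "hand": 0.8},
    {"dx": 0, "dy": 0, "dz": -0.035, "ax": 0, "ay": 0, "az": 0, "hand": 0.8}
  ]
}}

```text
time_s: 26.92
tcp_pos: [0.6305, -0.2771, 0.2998]
ee_rot: [-0.0, 0.989, -0.148, -0.001]
wrist_force: [-0.4, -0.1, -0.6]
gripper_width: 0.0262
gripper_force: 24.9
```

Call:
{"op": "arm_command", "data": {
  "targets": [
    {"dx": 0, "dy": 0, "dz": -0.025, "ax": 0, "ay": 0, "az": -6.1, "hand": 0.8},
    {"dx": 0, "dy": 0, "dz": 0, "ax": 0, "ay": 0, "az": -6.1, "hand": 0.8},
    {"dx": 0, "dy": 0, "dz": 0, "ax": 0, "ay": 0, "az": -6.1, "hand": 0.8},
    {"dx": 0, "dy": 0, "dz": 0, "ax": 0, "ay": 0, "az": -6.1, "hand": 0.8},
    {"dx": 0, "dy": 0, "dz": 0, "ax": 0, "ay": 0, "az": 0, "hand": 0.8}
  ]
}}

```text
time_s: 27.33
tcp_pos: [0.6308, -0.2772, 0.3245]
ee_rot: [0.0, 0.998, 0.065, 0.0]
wrist_force: [-0.3, 0.1, -1.1]
gripper_width: 0.0268
gripper_force: 25.0
```

Call:
{"op": "arm_command", "data": {
  "targets": [
    {"dx": 0.0006, "dy": -0.0365, "dz": 0, "ax": 0, "ay": 0, "az": 0, "hand": 0.8},
    {"dx": 0.0006, "dy": -0.0365, "dz": 0, "ax": 0, "ay": 0, "az": 0, "hand": 0.8},
    {"dx": 0.0006, "dy": -0.0365, "dz": 0, "ax": 0, "ay": 0, "az": 0, "hand": 0.8},
    {"dx": 0.0006, "dy": -0.0365, "dz": 0, "ax": 0, "ay": 0, "az": 0, "hand": 0.8},
    {"dx": 0.0006, "dy": -0.0365, "dz": 0, "ax": 0, "ay": 0, "az": 0, "hand": 0.8}
  ]
}}

```text
time_s: 27.75
tcp_pos: [0.6101, -0.0944, 0.3238]
ee_rot: [0.0, 0.998, 0.062, 0.0]
wrist_force: [0.9, -0.1, -0.3]
gripper_width: 0.0267
gripper_force: 25.0
```

Call:
{"op": "arm_command", "data": {
  "targets": [
    {"dx": 0.0006, "dy": -0.0365, "dz": 0, "ax": 0, "ay": 0, "az": 0, "hand": 0.8},
    {"dx": 0.0006, "dy": -0.0365, "dz": 0, "ax": 0, "ay": 0, "az": 0, "hand": 0.8},
    {"dx": 0.0006, "dy": -0.0365, "dz": 0, "ax": 0, "ay": 0, "az": 0, "hand": 0.8},
    {"dx": 0.0006, "dy": -0.0365, "dz": 0, "ax": 0, "ay": 0, "az": 0, "hand": 0.8},
    {"dx": 0.0006, "dy": -0.0365, "dz": 0, "ax": 0, "ay": 0, "az": 0, "hand": 0.8}
  ]
}}

```text
time_s: 28.17
tcp_pos: [0.5898, 0.0872, 0.3239]
ee_rot: [0.0, 0.998, 0.062, 0.0]
wrist_force: [-0.2, -0.6, -0.9]
gripper_width: 0.0263
gripper_force: 25.0
```

Call:
{"op": "arm_command", "data": {
  "targets": [
    {"dx": 0.0006, "dy": -0.0365, "dz": 0, "ax": 0, "ay": 0, "az": 0, "hand": 0.8},
    {"dx": 0.0006, "dy": -0.0365, "dz": 0, "ax": 0, "ay": 0, "az": 0, "hand": 0.8},
    {"dx": 0.0006, "dy": -0.0365, "dz": 0, "ax": 0, "ay": 0, "az": 0, "hand": 0.8},
    {"dx": 0, "dy": 0, "dz": 0, "ax": 0, "ay": 0, "az": 0, "hand": 0.8},
    {"dx": 0, "dy": 0, "dz": 0, "ax": 0, "ay": 0, "az": 0, "hand": 0.8}
  ]
}}

```text
time_s: 28.58
tcp_pos: [0.5777, 0.1961, 0.3237]
ee_rot: [0.0, 0.998, 0.064, 0.0]
wrist_force: [0.0, 0.2, -1.6]
gripper_width: 0.0269
gripper_force: 25.0
```

```bash
python3 - <<'E'
from tubes import *
show(); held(); plan(w([-.002,.0315,0])[0,:2],.2185,7.16)
E
```

```text
cradle tcp mm [ -2.4  35.  323.7] yaw -179.78 tip z 150.7 F [ 0.   0.2 -1.6] w 0.0269 gf 25.0 t 28.6
first row 148 col 322.0 tool offset of tube mid (mm) [[54.1, 0.9], [55.0, 0.8]] minus 55 in x
az 0.1 dx 0.0002 dy 0.0022 dz 0.1051
```

Call:
{"op": "arm_command", "data": {
  "targets": [
    {"dx": 0, "dy": 0.003, "dz": 0.035, "ax": 0, "ay": 0, "az": 0, "hand": 0.8},
    {"dx": 0, "dy": 0, "dz": 0.03, "ax": 0, "ay": 0, "az": 0, "hand": 0.8},
    {"dx": 0, "dy": 0, "dz": 0.025, "ax": 0, "ay": 0, "az": 0, "hand": 0.8},
    {"dx": 0, "dy": 0, "dz": 0.014, "ax": 0, "ay": 0, "az": 0, "hand": 0.8},
    {"dx": 0, "dy": 0, "dz": 0, "ax": 0, "ay": 0, "az": 0, "hand": 0.8}
  ]
}}

```text
time_s: 29.05
tcp_pos: [0.5778, 0.1901, 0.2163]
ee_rot: [0.0, 0.998, 0.062, -0.003]
wrist_force: [-0.2, -0.3, -1.3]
gripper_width: 0.0268
gripper_force: 25.5
```

Call:
{"op": "arm_command", "data": {
  "targets": [
    {"dx": 0, "dy": 0, "dz": 0.002, "ax": 0, "ay": 0, "az": 0, "hand": 0.8},
    {"dx": 0, "dy": 0, "dz": 0.002, "ax": 0, "ay": 0, "az": 0, "hand": 0.8},
    {"dx": 0, "dy": 0, "dz": 0.002, "ax": 0, "ay": 0, "az": 0, "hand": 0.8},
    {"dx": 0, "dy": 0, "dz": 0, "ax": 0, "ay": 0, "az": 0, "hand": 0.8},
    {"dx": 0, "dy": 0, "dz": 0, "ax": 0, "ay": 0, "az": 0, "hand": 0.8}
  ]
}}

```text
time_s: 29.47
tcp_pos: [0.579, 0.1914, 0.2141]
ee_rot: [0.0, 0.998, 0.064, 0.001]
wrist_force: [-0.2, -0.1, -1.2]
gripper_width: 0.0264
gripper_force: 25.5
```

Call:
{"op": "arm_command", "data": {
  "targets": [
    {"dx": 0, "dy": 0, "dz": 0.0015, "ax": 0, "ay": 0, "az": 0, "hand": 0.8},
    {"dx": 0, "dy": 0, "dz": 0, "ax": 0, "ay": 0, "az": 0, "hand": 0.8},
    {"dx": 0, "dy": 0, "dz": 0, "ax": 0, "ay": 0, "az": 0, "hand": 0.8}
  ]
}}

```text
time_s: 29.72
tcp_pos: [0.5791, 0.1917, 0.2128]
ee_rot: [-0.0, 0.998, 0.064, 0.001]
wrist_force: [-1.0, 1.2, 5.0]
gripper_width: 0.0267
gripper_force: 25.9
```

Call:
{"op": "arm_command", "data": {
  "targets": [
    {"dx": 0, "dy": 0, "dz": 0.0015, "ax": 0, "ay": 0, "az": 0, "hand": 0.8},
    {"dx": 0, "dy": 0, "dz": 0, "ax": 0, "ay": 0, "az": 0, "hand": 0.8},
    {"dx": 0, "dy": 0, "dz": 0, "ax": 0, "ay": 0, "az": 0, "hand": 0.8}
  ]
}}

```text
time_s: 29.97
tcp_pos: [0.5793, 0.1921, 0.2121]
ee_rot: [-0.001, 0.998, 0.064, 0.001]
wrist_force: [-2.7, 2.5, 9.5]
gripper_width: 0.0267
gripper_force: 26.4
```

Call:
{"op": "arm_command", "data": {
  "targets": [
    {"dx": 0, "dy": 0, "dz": -0.0005, "ax": 0, "ay": 0, "az": 0, "hand": 0.8},
    {"dx": 0, "dy": 0, "dz": 0, "ax": 0, "ay": 0, "az": 0, "hand": 0.6},
    {"dx": 0, "dy": 0, "dz": 0, "ax": 0, "ay": 0, "az": 0, "hand": 0.48},
    {"dx": 0, "dy": 0, "dz": 0, "ax": 0, "ay": 0, "az": 0, "hand": 0.48},
    {"dx": 0, "dy": 0, "dz": 0, "ax": 0, "ay": 0, "az": 0, "hand": 0.48}
  ]
}}

```text
time_s: 30.38
tcp_pos: [0.5785, 0.1913, 0.2102]
ee_rot: [0.0, 0.998, 0.064, -0.0]
wrist_force: [0.8, 0.3, -1.3]
gripper_width: 0.044
gripper_force: 0.0
```

Call:
{"op": "arm_command", "data": {
  "targets": [
    {"dx": 0, "dy": 0, "dz": -0.02, "ax": 0, "ay": 0, "az": 0, "hand": 0.48},
    {"dx": 0, "dy": 0, "dz": -0.035, "ax": 0, "ay": 0, "az": 0, "hand": 0.48},
    {"dx": 0, "dy": 0, "dz": -0.035, "ax": 0, "ay": 0, "az": 0, "hand": 0.48},
    {"dx": 0, "dy": 0, "dz": -0.03, "ax": 0, "ay": 0, "az": 0, "hand": 0.48},
    {"dx": 0, "dy": 0, "dz": 0, "ax": 0, "ay": 0, "az": 0, "hand": 0.48}
  ]
}}

```text
time_s: 30.8
tcp_pos: [0.5807, 0.1917, 0.3383]
ee_rot: [-0.0, 0.998, 0.064, 0.006]
wrist_force: [1.0, -0.4, -0.2]
gripper_width: 0.0441
gripper_force: 0.0
```

Call:
{"op": "arm_command", "data": {
  "targets": [
    {"dx": 0, "dy": 0, "dz": 0, "ax": 0, "ay": 0, "az": -6, "hand": 0.4},
    {"dx": 0, "dy": 0, "dz": 0, "ax": 0, "ay": 0, "az": -6, "hand": 0.4},
    {"dx": 0, "dy": 0, "dz": 0, "ax": 0, "ay": 0, "az": 0, "hand": 0.4},
    {"dx": 0, "dy": 0, "dz": 0, "ax": 0, "ay": 0, "az": 0, "hand": 0.4}
  ]
}}

```text
time_s: 31.13
tcp_pos: [0.5785, 0.1913, 0.3299]
ee_rot: [0.0, 0.986, 0.166, -0.001]
wrist_force: [0.2, -0.4, -0.3]
gripper_width: 0.0514
gripper_force: 0.0
```

```bash
python3 - <<'E'
from tubes import *
show(); f,b=look('side')
plan(b[-1][0],.33,b[-1][1])
E
```

```text
cradle tcp mm [ -2.2  30.1 329.9] yaw -167.99 tip z 156.9 F [ 0.2 -0.4 -0.3] w 0.0514 gf 0.0 t 31.1
tube px [294. 292.] mid [ 0.4815 -0.2968] yaw 18.9 glass len 0.096 gray -/+ [41, 120]
az 0.3 dx -0.2496 dy 0.4305 dz -0.0
```

Call:
{"op": "arm_command", "data": {
  "targets": [
    {"dx": -0.0194, "dy": 0.0331, "dz": 0, "ax": 0, "ay": 0, "az": 0, "hand": 0.4},
    {"dx": -0.0194, "dy": 0.0331, "dz": 0, "ax": 0, "ay": 0, "az": 0, "hand": 0.4},
    {"dx": -0.0194, "dy": 0.0331, "dz": 0, "ax": 0, "ay": 0, "az": 0, "hand": 0.4},
    {"dx": -0.0194, "dy": 0.0331, "dz": 0, "ax": 0, "ay": 0, "az": 0, "hand": 0.4},
    {"dx": -0.0194, "dy": 0.0331, "dz": 0, "ax": 0, "ay": 0, "az": 0, "hand": 0.4}
  ]
}}

```text
time_s: 31.6
tcp_pos: [0.5412, 0.0017, 0.3304]
ee_rot: [-0.0, 0.986, 0.167, -0.0]
wrist_force: [-0.1, -1.4, 0.6]
gripper_width: 0.0511
gripper_force: 0.0
```

Call:
{"op": "arm_command", "data": {
  "targets": [
    {"dx": -0.0194, "dy": 0.0331, "dz": 0, "ax": 0, "ay": 0, "az": 0, "hand": 0.4},
    {"dx": -0.0194, "dy": 0.0331, "dz": 0, "ax": 0, "ay": 0, "az": 0, "hand": 0.4},
    {"dx": -0.0194, "dy": 0.0331, "dz": 0, "ax": 0, "ay": 0, "az": 0, "hand": 0.4},
    {"dx": -0.0194, "dy": 0.0331, "dz": 0, "ax": 0, "ay": 0, "az": 0, "hand": 0.4},
    {"dx": -0.0194, "dy": 0.0331, "dz": 0, "ax": 0, "ay": 0, "az": 0, "hand": 0.4}
  ]
}}

```text
time_s: 32.02
tcp_pos: [0.5044, -0.1869, 0.3305]
ee_rot: [-0.0, 0.986, 0.167, -0.0]
wrist_force: [-0.1, -1.1, 0.3]
gripper_width: 0.0512
gripper_force: 0.0
```

Call:
{"op": "arm_command", "data": {
  "targets": [
    {"dx": -0.0194, "dy": 0.0331, "dz": 0, "ax": 0, "ay": 0, "az": 0, "hand": 0.4},
    {"dx": -0.0194, "dy": 0.0331, "dz": 0, "ax": 0, "ay": 0, "az": 0, "hand": 0.4},
    {"dx": -0.0194, "dy": 0.0331, "dz": 0, "ax": 0, "ay": 0, "az": 0, "hand": 0.4},
    {"dx": 0, "dy": 0, "dz": 0, "ax": 0, "ay": 0, "az": 0, "hand": 0.4},
    {"dx": 0, "dy": 0, "dz": 0, "ax": 0, "ay": 0, "az": 0, "hand": 0.4}
  ]
}}

```text
time_s: 32.43
tcp_pos: [0.4825, -0.3, 0.3304]
ee_rot: [-0.0, 0.986, 0.165, -0.0]
wrist_force: [-0.4, 0.2, -0.5]
gripper_width: 0.0513
gripper_force: 0.0
```

```bash
python3 - <<'E'
from tubes import *
show(); f,b=look('wrist')
for m,y in b: plan(m,.18,y)
E
```

```text
cradle tcp mm [-158.7 -445.3  330.4] yaw -168.13 tip z 157.4 F [-0.4  0.2 -0.5] w 0.0513 gf 0.0 t 32.4
tube px [315. 175.] mid [ 0.4757 -0.2985] yaw 18.7 glass len 0.101 gray -/+ [17, 61]
az 0.4 dx -0.0067 dy -0.0023 dz 0.1502
```

Call:
{"op": "arm_command", "data": {
  "targets": [
    {"dx": -0.005, "dy": -0.002, "dz": 0.035, "ax": 0, "ay": 0, "az": 0, "hand": 0.4},
    {"dx": 0, "dy": 0, "dz": 0.035, "ax": 0, "ay": 0, "az": 0, "hand": 0.4},
    {"dx": 0, "dy": 0, "dz": 0.035, "ax": 0, "ay": 0, "az": 0, "hand": 0.4},
    {"dx": 0, "dy": 0, "dz": 0.033, "ax": 0, "ay": 0, "az": 0, "hand": 0.4},
    {"dx": 0, "dy": 0, "dz": 0.009, "ax": 0, "ay": 0, "az": 0, "hand": 0.4}
  ]
}}

```text
time_s: 32.9
tcp_pos: [0.4761, -0.2945, 0.1782]
ee_rot: [-0.004, 0.986, 0.168, -0.003]
wrist_force: [0.4, 1.3, -1.3]
gripper_width: 0.051
gripper_force: 0.0
```

Call:
{"op": "arm_command", "data": {
  "targets": [
    {"dx": 0, "dy": 0, "dz": 0, "ax": 0, "ay": 0, "az": 0, "hand": 0.4},
    {"dx": 0, "dy": 0, "dz": 0, "ax": 0, "ay": 0, "az": 0, "hand": 0.8},
    {"dx": 0, "dy": 0, "dz": 0, "ax": 0, "ay": 0, "az": 0, "hand": 0.8},
    {"dx": 0, "dy": 0, "dz": 0, "ax": 0, "ay": 0, "az": 0, "hand": 0.8},
    {"dx": 0, "dy": 0, "dz": 0, "ax": 0, "ay": 0, "az": 0, "hand": 0.8}
  ]
}}

```text
time_s: 33.32
tcp_pos: [0.4788, -0.2985, 0.1862]
ee_rot: [0.002, 0.986, 0.168, 0.002]
wrist_force: [1.2, 1.3, 6.0]
gripper_width: 0.0269
gripper_force: 25.0
```

Call:
{"op": "arm_command", "data": {
  "targets": [
    {"dx": 0, "dy": 0, "dz": 0, "ax": 0, "ay": 0, "az": 0, "hand": 0.8},
    {"dx": 0, "dy": 0, "dz": -0.015, "ax": 0, "ay": 0, "az": 0, "hand": 0.8},
    {"dx": 0, "dy": 0, "dz": -0.03, "ax": 0, "ay": 0, "az": 0, "hand": 0.8},
    {"dx": 0, "dy": 0, "dz": -0.035, "ax": 0, "ay": 0, "az": 0, "hand": 0.8},
    {"dx": 0, "dy": 0, "dz": -0.035, "ax": 0, "ay": 0, "az": 0, "hand": 0.8}
  ]
}}

```text
time_s: 33.73
tcp_pos: [0.4773, -0.2976, 0.3]
ee_rot: [-0.0, 0.986, 0.168, -0.0]
wrist_force: [1.3, -0.2, -0.5]
gripper_width: 0.027
gripper_force: 24.9
```

Call:
{"op": "arm_command", "data": {
  "targets": [
    {"dx": 0, "dy": 0, "dz": -0.028, "ax": 0, "ay": 0, "az": 5.8, "hand": 0.8},
    {"dx": 0, "dy": 0, "dz": 0, "ax": 0, "ay": 0, "az": 5.8, "hand": 0.8},
    {"dx": 0, "dy": 0, "dz": 0, "ax": 0, "ay": 0, "az": 0, "hand": 0.8}
  ]
}}

```text
time_s: 33.98
tcp_pos: [0.4781, -0.2983, 0.33]
ee_rot: [0.002, 0.998, 0.067, 0.002]
wrist_force: [-0.0, 0.2, -0.7]
gripper_width: 0.0268
gripper_force: 24.9
```

```bash
python3 - <<'E'
from tubes import *
show(); held(); plan(w([-.002,.0915,0])[0,:2],.2185,7.16)
E
```

```text
cradle tcp mm [-162.9 -443.1  330. ] yaw -179.53 tip z 157.0 F [-0.   0.2 -0.7] w 0.0268 gf 24.9 t 34.0
first row 148 col 322.0 tool offset of tube mid (mm) [[54.8, 3.6], [55.4, 3.4]] minus 55 in x
az 0.7 dx 0.1613 dy -0.5341 dz 0.1093
```

Call:
{"op": "arm_command", "data": {
  "targets": [
    {"dx": 0.0108, "dy": -0.0356, "dz": 0, "ax": 0, "ay": 0, "az": 0.3, "hand": 0.8},
    {"dx": 0.0108, "dy": -0.0356, "dz": 0, "ax": 0, "ay": 0, "az": 0, "hand": 0.8},
    {"dx": 0.0108, "dy": -0.0356, "dz": 0, "ax": 0, "ay": 0, "az": 0, "hand": 0.8},
    {"dx": 0.0108, "dy": -0.0356, "dz": 0, "ax": 0, "ay": 0, "az": 0, "hand": 0.8},
    {"dx": 0.0108, "dy": -0.0356, "dz": 0, "ax": 0, "ay": 0, "az": 0, "hand": 0.8}
  ]
}}

```text
time_s: 34.45
tcp_pos: [0.5074, -0.1125, 0.3251]
ee_rot: [-0.001, 0.998, 0.066, -0.001]
wrist_force: [-0.2, 0.0, -0.6]
gripper_width: 0.0268
gripper_force: 24.9
```

Call:
{"op": "arm_command", "data": {
  "targets": [
    {"dx": 0.0108, "dy": -0.0356, "dz": 0, "ax": 0, "ay": 0, "az": 0, "hand": 0.8},
    {"dx": 0.0108, "dy": -0.0356, "dz": 0, "ax": 0, "ay": 0, "az": 0, "hand": 0.8},
    {"dx": 0.0108, "dy": -0.0356, "dz": 0, "ax": 0, "ay": 0, "az": 0, "hand": 0.8},
    {"dx": 0.0108, "dy": -0.0356, "dz": 0, "ax": 0, "ay": 0, "az": 0, "hand": 0.8},
    {"dx": 0.0108, "dy": -0.0356, "dz": 0, "ax": 0, "ay": 0, "az": 0, "hand": 0.8}
  ]
}}

```text
time_s: 34.87
tcp_pos: [0.5379, 0.071, 0.3251]
ee_rot: [-0.0, 0.998, 0.066, -0.002]
wrist_force: [1.5, 0.5, -0.9]
gripper_width: 0.0268
gripper_force: 24.9
```

Call:
{"op": "arm_command", "data": {
  "targets": [
    {"dx": 0.0108, "dy": -0.0356, "dz": 0, "ax": 0, "ay": 0, "az": 0, "hand": 0.8},
    {"dx": 0.0108, "dy": -0.0356, "dz": 0, "ax": 0, "ay": 0, "az": 0, "hand": 0.8},
    {"dx": 0.0108, "dy": -0.0356, "dz": 0, "ax": 0, "ay": 0, "az": 0, "hand": 0.8},
    {"dx": 0.0108, "dy": -0.0356, "dz": 0, "ax": 0, "ay": 0, "az": 0, "hand": 0.8},
    {"dx": 0.0108, "dy": -0.0356, "dz": 0, "ax": 0, "ay": 0, "az": 0, "hand": 0.8}
  ]
}}

```text
time_s: 35.28
tcp_pos: [0.5685, 0.2544, 0.3247]
ee_rot: [0.0, 0.998, 0.066, -0.002]
wrist_force: [0.7, 0.5, -0.9]
gripper_width: 0.0266
gripper_force: 24.9
```

Call:
{"op": "arm_command", "data": {
  "targets": [
    {"dx": 0, "dy": 0, "dz": 0, "ax": 0, "ay": 0, "az": 0, "hand": 0.8},
    {"dx": 0, "dy": 0, "dz": 0, "ax": 0, "ay": 0, "az": 0, "hand": 0.8},
    {"dx": 0, "dy": 0, "dz": 0, "ax": 0, "ay": 0, "az": 0, "hand": 0.8}
  ]
}}

```text
time_s: 35.53
tcp_pos: [0.5686, 0.2524, 0.325]
ee_rot: [0.0, 0.998, 0.066, -0.001]
wrist_force: [-0.2, 0.0, -0.3]
gripper_width: 0.0267
gripper_force: 25.0
```

```bash
python3 - <<'E'
from tubes import *
show(); held(); plan(w([-.002,.0915,0])[0,:2],.2185,7.16)
E
```

```text
cradle tcp mm [ -4.4  92.  325. ] yaw -179.63 tip z 152.0 F [-0.2  0.  -0.3] w 0.0267 gf 25.0 t 35.5
first row 148 col 323.0 tool offset of tube mid (mm) [[54.3, 2.1], [55.1, 1.9]] minus 55 in x
az 0.3 dx 0.0023 dy -0.0001 dz 0.1069
```

Call:
{"op": "arm_command", "data": {
  "targets": [
    {"dx": 0.003, "dy": 0, "dz": 0.035, "ax": 0, "ay": 0, "az": 0.3, "hand": 0.8},
    {"dx": 0, "dy": 0, "dz": 0.03, "ax": 0, "ay": 0, "az": 0, "hand": 0.8},
    {"dx": 0, "dy": 0, "dz": 0.025, "ax": 0, "ay": 0, "az": 0, "hand": 0.8},
    {"dx": 0, "dy": 0, "dz": 0.015, "ax": 0, "ay": 0, "az": 0, "hand": 0.8},
    {"dx": 0, "dy": 0, "dz": 0, "ax": 0, "ay": 0, "az": 0, "hand": 0.8}
  ]
}}

```text
time_s: 36.0
tcp_pos: [0.5705, 0.2514, 0.2174]
ee_rot: [0.001, 0.998, 0.061, -0.004]
wrist_force: [-0.2, -0.7, -1.4]
gripper_width: 0.0265
gripper_force: 25.0
```

Call:
{"op": "arm_command", "data": {
  "targets": [
    {"dx": 0, "dy": 0, "dz": 0.002, "ax": 0, "ay": 0, "az": 0, "hand": 0.8},
    {"dx": 0, "dy": 0, "dz": 0.002, "ax": 0, "ay": 0, "az": 0, "hand": 0.8},
    {"dx": 0, "dy": 0, "dz": 0.002, "ax": 0, "ay": 0, "az": 0, "hand": 0.8},
    {"dx": 0, "dy": 0, "dz": 0, "ax": 0, "ay": 0, "az": 0, "hand": 0.8},
    {"dx": 0, "dy": 0, "dz": 0, "ax": 0, "ay": 0, "az": 0, "hand": 0.8}
  ]
}}

```text
time_s: 36.42
tcp_pos: [0.5725, 0.2531, 0.2168]
ee_rot: [-0.0, 0.998, 0.062, 0.001]
wrist_force: [0.3, -0.1, -0.9]
gripper_width: 0.0267
gripper_force: 25.0
```

Call:
{"op": "arm_command", "data": {
  "targets": [
    {"dx": 0, "dy": 0, "dz": 0.0015, "ax": 0, "ay": 0, "az": 0, "hand": 0.8},
    {"dx": 0, "dy": 0, "dz": 0, "ax": 0, "ay": 0, "az": 0, "hand": 0.8},
    {"dx": 0, "dy": 0, "dz": 0, "ax": 0, "ay": 0, "az": 0, "hand": 0.8}
  ]
}}

```text
time_s: 36.67
tcp_pos: [0.5721, 0.2531, 0.2143]
ee_rot: [0.0, 0.998, 0.062, 0.0]
wrist_force: [0.8, -0.2, -0.7]
gripper_width: 0.0269
gripper_force: 25.0
```

Call:
{"op": "arm_command", "data": {
  "targets": [
    {"dx": 0, "dy": 0, "dz": 0.0015, "ax": 0, "ay": 0, "az": 0, "hand": 0.8},
    {"dx": 0, "dy": 0, "dz": 0, "ax": 0, "ay": 0, "az": 0, "hand": 0.8},
    {"dx": 0, "dy": 0, "dz": 0, "ax": 0, "ay": 0, "az": 0, "hand": 0.8}
  ]
}}

```text
time_s: 36.92
tcp_pos: [0.5723, 0.253, 0.213]
ee_rot: [0.0, 0.998, 0.062, 0.0]
wrist_force: [1.5, -0.7, -0.2]
gripper_width: 0.0266
gripper_force: 25.1
```

Call:
{"op": "arm_command", "data": {
  "targets": [
    {"dx": 0, "dy": 0, "dz": 0.0015, "ax": 0, "ay": 0, "az": 0, "hand": 0.8},
    {"dx": 0, "dy": 0, "dz": 0, "ax": 0, "ay": 0, "az": 0, "hand": 0.8},
    {"dx": 0, "dy": 0, "dz": 0, "ax": 0, "ay": 0, "az": 0, "hand": 0.8}
  ]
}}

```text
time_s: 37.17
tcp_pos: [0.5725, 0.253, 0.2124]
ee_rot: [0.0, 0.998, 0.062, 0.0]
wrist_force: [-2.0, -1.8, 7.7]
gripper_width: 0.0266
gripper_force: 25.6
```

Call:
{"op": "arm_command", "data": {
  "targets": [
    {"dx": 0, "dy": 0, "dz": 0.0005, "ax": 0, "ay": 0, "az": 0, "hand": 0.8},
    {"dx": 0, "dy": 0, "dz": 0, "ax": 0, "ay": 0, "az": 0, "hand": 0.8},
    {"dx": 0, "dy": 0, "dz": 0, "ax": 0, "ay": 0, "az": 0, "hand": 0.8}
  ]
}}

```text
time_s: 37.42
tcp_pos: [0.5725, 0.253, 0.2124]
ee_rot: [0.0, 0.998, 0.062, 0.0]
wrist_force: [-4.5, -2.4, 11.2]
gripper_width: 0.0266
gripper_force: 25.9
```

Seated. I'll release, rise, step back and photograph.

Call:
{"op": "arm_command", "data": {
  "targets": [
    {"dx": 0, "dy": 0, "dz": -0.001, "ax": 0, "ay": 0, "az": 0, "hand": 0.8},
    {"dx": 0, "dy": 0, "dz": 0, "ax": 0, "ay": 0, "az": 0, "hand": 0.6},
    {"dx": 0, "dy": 0, "dz": 0, "ax": 0, "ay": 0, "az": 0, "hand": 0.48},
    {"dx": 0, "dy": 0, "dz": 0, "ax": 0, "ay": 0, "az": 0, "hand": 0.48},
    {"dx": 0, "dy": 0, "dz": 0, "ax": 0, "ay": 0, "az": 0, "hand": 0.48}
  ]
}}

```text
time_s: 37.83
tcp_pos: [0.572, 0.253, 0.2113]
ee_rot: [-0.0, 0.998, 0.062, -0.0]
wrist_force: [-0.1, -0.1, 0.8]
gripper_width: 0.0441
gripper_force: 0.0
```

Call:
{"op": "arm_command", "data": {
  "targets": [
    {"dx": 0, "dy": 0, "dz": -0.02, "ax": 0, "ay": 0, "az": 0, "hand": 0.48},
    {"dx": 0, "dy": 0, "dz": -0.035, "ax": 0, "ay": 0, "az": 0, "hand": 0.48},
    {"dx": 0, "dy": 0, "dz": -0.035, "ax": 0, "ay": 0, "az": 0, "hand": 0.48},
    {"dx": 0, "dy": 0, "dz": -0.035, "ax": 0, "ay": 0, "az": 0, "hand": 0.48},
    {"dx": -0.03, "dy": 0.03, "dz": 0, "ax": 0, "ay": 0, "az": 0, "hand": 1}
  ]
}}

```text
time_s: 38.25
tcp_pos: [0.5509, 0.2228, 0.3467]
ee_rot: [-0.002, 0.998, 0.064, 0.01]
wrist_force: [0.9, -0.3, 1.8]
gripper_width: 0.0336
gripper_force: 0.0
```

Call:
{"op": "arm_command", "data": {
  "targets": [
    {"dx": -0.028, "dy": 0.03, "dz": 0, "ax": 0, "ay": 0, "az": 0, "hand": 1},
    {"dx": -0.027, "dy": 0.03, "dz": 0, "ax": 0, "ay": 0, "az": 0, "hand": 1},
    {"dx": -0.027, "dy": 0, "dz": 0, "ax": 0, "ay": 0, "az": 0, "hand": 1},
    {"dx": 0, "dy": 0, "dz": 0, "ax": 0, "ay": 0, "az": 0, "hand": 1},
    {"dx": 0, "dy": 0, "dz": 0, "ax": 0, "ay": 0, "az": 0, "hand": 1}
  ]
}}

```text
time_s: 38.67
tcp_pos: [0.4717, 0.1501, 0.3365]
ee_rot: [-0.0, 0.998, 0.062, 0.0]
wrist_force: [0.1, 0.2, -0.2]
gripper_width: -0.0001
gripper_force: 0.0
```

```bash
python3 - <<'E'
from h import *
show()
f=grab('wrist','w12')
for a in np.arange(1.5,1.95,.1):
    e=w([[-.071+.045*np.cos(a),s*.118,.065+.045*np.sin(a)] for s in(-1,1)]);print(a.round(2),proj(f,e).round(0).tolist())
print('caps end',proj(f,w([[-.055,y,.054] for y in(-.09,-.03,.03,.09)])).round(0).tolist(),'glass ends',proj(f,w([[.055,y,.054] for y in(-.09,-.03,.03,.09)])).round(0).tolist())
E
```

```text
cradle tcp mm [-113.3    2.6  336.5] yaw 179.92 tip z 163.5 F [ 0.1  0.2 -0.2] w -0.0001 gf 0.0 t 38.7
1.5 [[520.0, 149.0], [124.0, 149.0]]
1.6 [[518.0, 156.0], [125.0, 157.0]]
1.7 [[517.0, 163.0], [127.0, 164.0]]
1.8 [[515.0, 170.0], [129.0, 171.0]]
1.9 [[513.0, 176.0], [131.0, 177.0]]
caps end [[444.0, 116.0], [363.0, 116.0], [280.0, 116.0], [199.0, 117.0]] glass ends [[459.0, -53.0], [368.0, -56.0], [275.0, -56.0], [184.0, -53.0]]
```

View pics/w12.png

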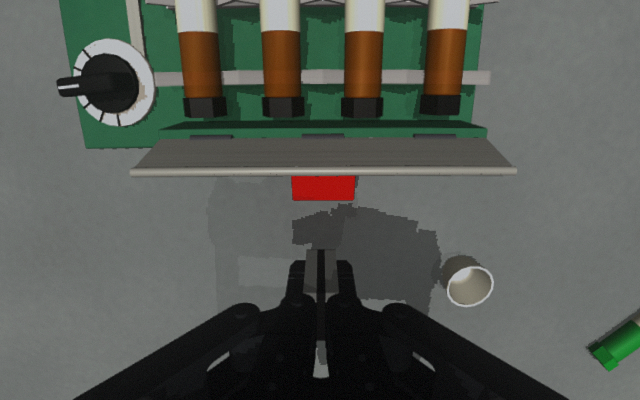

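All four stoppers show at row ~117 behind the flap, which leans at about 1.85 rad. Next I'll push the red tab (325,188) over from the robot side.

Call:
{"op": "arm_command", "data": {
  "targets": [
    {"dx": -0.021, "dy": 0.003, "dz": 0, "ax": 0, "ay": 0, "az": 0, "hand": 1},
    {"dx": 0, "dy": 0, "dz": 0.03, "ax": 0, "ay": 0, "az": 0, "hand": 1},
    {"dx": 0, "dy": 0, "dz": 0.028, "ax": 0, "ay": 0, "az": 0, "hand": 1},
    {"dx": 0, "dy": 0, "dz": 0.012, "ax": 0, "ay": 0, "az": 0, "hand": 1},
    {"dx": 0, "dy": 0, "dz": 0, "ax": 0, "ay": 0, "az": 0, "hand": 1}
  ]
}}

```text
time_s: 39.13
tcp_pos: [0.4517, 0.1451, 0.2637]
ee_rot: [-0.0, 0.998, 0.062, -0.003]
wrist_force: [0.6, -0.1, -0.3]
gripper_width: 0.0002
gripper_force: 0.0
```

Call:
{"op": "arm_command", "data": {
  "targets": [
    {"dx": 0, "dy": 0, "dz": 0, "ax": 0, "ay": 0, "az": 0, "hand": 1},
    {"dx": 0.007, "dy": 0, "dz": 0, "ax": 0, "ay": 0, "az": 0, "hand": 1},
    {"dx": 0.007, "dy": 0, "dz": 0, "ax": 0, "ay": 0, "az": 0, "hand": 1},
    {"dx": 0.007, "dy": 0, "dz": 0, "ax": 0, "ay": 0, "az": 0, "hand": 1},
    {"dx": 0.007, "dy": 0, "dz": 0, "ax": 0, "ay": 0, "az": 0, "hand": 1}
  ]
}}

```text
time_s: 39.55
tcp_pos: [0.4809, 0.1485, 0.2676]
ee_rot: [0.0, 0.998, 0.062, -0.0]
wrist_force: [-4.7, -0.9, 2.7]
gripper_width: -0.0002
gripper_force: 2.0
```

```bash
python3 -c "
from h import *;show()"
```

```text
cradle tcp mm [-1.044e+02 -2.000e-01  2.676e+02] yaw 179.98 tip z 94.6 F [-4.7 -0.9  2.7] w -0.0002 gf 2.0 t 39.5
```

Call:
{"op": "arm_command", "data": {
  "targets": [
    {"dx": 0.007, "dy": 0, "dz": 0.001, "ax": 0, "ay": 0, "az": 0, "hand": 1},
    {"dx": 0.007, "dy": 0, "dz": 0.001, "ax": 0, "ay": 0, "az": 0, "hand": 1},
    {"dx": 0.007, "dy": 0, "dz": 0.001, "ax": 0, "ay": 0, "az": 0, "hand": 1},
    {"dx": 0.007, "dy": 0, "dz": 0.001, "ax": 0, "ay": 0, "az": 0, "hand": 1},
    {"dx": 0.007, "dy": 0, "dz": 0, "ax": 0, "ay": 0, "az": 0, "hand": 1}
  ]
}}

```text
time_s: 39.97
tcp_pos: [0.5153, 0.1527, 0.2622]
ee_rot: [-0.0, 0.998, 0.062, -0.0]
wrist_force: [-2.0, 0.2, -2.0]
gripper_width: -0.0001
gripper_force: 0.8
```

Call:
{"op": "arm_command", "data": {
  "targets": [
    {"dx": 0.006, "dy": 0, "dz": 0, "ax": 0, "ay": 0, "az": 0, "hand": 1},
    {"dx": 0.006, "dy": 0, "dz": 0, "ax": 0, "ay": 0, "az": 0, "hand": 1},
    {"dx": 0.005, "dy": 0, "dz": 0, "ax": 0, "ay": 0, "az": 0, "hand": 1},
    {"dx": 0, "dy": 0, "dz": 0, "ax": 0, "ay": 0, "az": 0, "hand": 1}
  ]
}}

```text
time_s: 40.3
tcp_pos: [0.5321, 0.1548, 0.2623]
ee_rot: [0.0, 0.998, 0.062, -0.0]
wrist_force: [-0.9, -0.7, -1.0]
gripper_width: 0.0005
gripper_force: 0.4
```

```bash
cat > flap.py <<'E'
from h import *
f=grab('wrist'); hs=cv2.cvtColor(f['pixels'],cv2.COLOR_RGB2HSV); m=cv2.inRange(hs,(0,180,80),(4,255,255))|cv2.inRange(hs,(177,180,80),(180,255,255))
n,l,st,c=cv2.connectedComponentsWithStats(m); print([s.tolist() for s in st[1:] if s[4]>40])
for a in np.arange(0,1.4,.1):
    T=lambda u,n,y:[-.071+u*np.cos(a)-n*np.sin(a),y,.063+u*np.sin(a)+n*np.cos(a)]
    e=proj(f,w([T(.0425,.024,0),T(.0375,.024,0),T(.0425,.002,0),T(.0375,.024,.02),T(.0375,.024,-.02)])).round(0); print(a.round(1),'tab rows',e[:3,1].tolist(),'cols',e[3:,0].tolist())
E
python3 - <<'E'
from h import *
show(); import flap
E
```

```text
cradle tcp mm [-52.8  -0.3 262.3] yaw 179.96 tip z 89.3 F [-0.9 -0.7 -1. ] w 0.0005 gf 0.4 t 40.3
[[272, 215, 91, 40, 3353]]
0.0 tab rows [215.0, 225.0, 199.0] cols [273.0, 359.0]
0.1 tab rows [224.0, 233.0, 202.0] cols [272.0, 360.0]
0.2 tab rows [233.0, 242.0, 207.0] cols [272.0, 361.0]
0.3 tab rows [244.0, 252.0, 212.0] cols [271.0, 361.0]
0.4 tab rows [255.0, 262.0, 218.0] cols [271.0, 361.0]
0.5 tab rows [266.0, 272.0, 225.0] cols [271.0, 362.0]
0.6 tab rows [278.0, 282.0, 233.0] cols [270.0, 362.0]
0.7 tab rows [289.0, 293.0, 242.0] cols [271.0, 362.0]
0.8 tab rows [301.0, 302.0, 251.0] cols [271.0, 362.0]
0.9 tab rows [311.0, 311.0, 260.0] cols [271.0, 361.0]
1.0 tab rows [321.0, 320.0, 270.0] cols [272.0, 361.0]
1.1 tab rows [330.0, 328.0, 279.0] cols [272.0, 360.0]
1.2 tab rows [338.0, 334.0, 289.0] cols [273.0, 360.0]
1.3 tab rows [345.0, 340.0, 298.0] cols [274.0, 359.0]
```

Call:
{"op": "arm_command", "data": {
  "targets": [
    {"dx": 0.005, "dy": 0, "dz": 0, "ax": 0, "ay": 0, "az": 0, "hand": 1},
    {"dx": 0, "dy": 0, "dz": 0, "ax": 0, "ay": 0, "az": 0, "hand": 1},
    {"dx": -0.006, "dy": 0, "dz": 0, "ax": 0, "ay": 0, "az": 0, "hand": 1},
    {"dx": 0, "dy": 0, "dz": -0.03, "ax": 0, "ay": 0, "az": 0, "hand": 1},
    {"dx": 0.009, "dy": -0.025, "dz": 0, "ax": 0, "ay": 0, "az": 0, "hand": 1}
  ]
}}

```text
time_s: 40.77
tcp_pos: [0.5378, 0.1788, 0.2978]
ee_rot: [0.0, 0.998, 0.06, 0.005]
wrist_force: [1.8, -0.7, 0.7]
gripper_width: 0.0002
gripper_force: 0.0
```

Call:
{"op": "arm_command", "data": {
  "targets": [
    {"dx": 0.009, "dy": -0.025, "dz": 0, "ax": 0, "ay": 0, "az": 0, "hand": 1},
    {"dx": 0, "dy": 0, "dz": 0, "ax": 0, "ay": 0, "az": 0, "hand": 1},
    {"dx": 0, "dy": 0, "dz": 0.025, "ax": 0, "ay": 0, "az": 0, "hand": 1},
    {"dx": 0, "dy": 0, "dz": 0.01, "ax": 0, "ay": 0, "az": 0, "hand": 1},
    {"dx": 0, "dy": 0, "dz": 0, "ax": 0, "ay": 0, "az": 0, "hand": 1}
  ]
}}

```text
time_s: 41.18
tcp_pos: [0.5409, 0.206, 0.2551]
ee_rot: [0.0, 0.998, 0.062, -0.002]
wrist_force: [-0.4, 0.3, -1.4]
gripper_width: -0.0002
gripper_force: 0.0
```

```bash
python3 - <<'E'
from h import *
show(); import flap
E
```

```text
cradle tcp mm [-37.7  49.4 255.1] yaw 179.96 tip z 82.1 F [-0.4  0.3 -1.4] w -0.0002 gf 0.0 t 41.2
[[379, 242, 95, 38, 3073]]
0.0 tab rows [250.0, 259.0, 229.0] cols [381.0, 466.0]
0.1 tab rows [259.0, 268.0, 234.0] cols [382.0, 469.0]
0.2 tab rows [270.0, 278.0, 239.0] cols [383.0, 471.0]
0.3 tab rows [281.0, 288.0, 245.0] cols [383.0, 472.0]
0.4 tab rows [292.0, 298.0, 252.0] cols [384.0, 473.0]
0.5 tab rows [304.0, 309.0, 260.0] cols [384.0, 474.0]
0.6 tab rows [316.0, 319.0, 268.0] cols [384.0, 474.0]
0.7 tab rows [327.0, 329.0, 277.0] cols [384.0, 474.0]
0.8 tab rows [338.0, 339.0, 286.0] cols [384.0, 474.0]
0.9 tab rows [349.0, 347.0, 296.0] cols [384.0, 472.0]
1.0 tab rows [358.0, 355.0, 306.0] cols [383.0, 471.0]
1.1 tab rows [367.0, 363.0, 316.0] cols [382.0, 469.0]
1.2 tab rows [374.0, 369.0, 325.0] cols [381.0, 467.0]
1.3 tab rows [380.0, 374.0, 334.0] cols [380.0, 464.0]
```

Flap is at about 0.23 rad. Pressing down on it beside the tab.

Call:
{"op": "arm_command", "data": {
  "targets": [
    {"dx": 0, "dy": 0, "dz": 0.004, "ax": 0, "ay": 0, "az": 0, "hand": 1},
    {"dx": 0, "dy": 0, "dz": 0.004, "ax": 0, "ay": 0, "az": 0, "hand": 1},
    {"dx": 0, "dy": 0, "dz": 0.004, "ax": 0, "ay": 0, "az": 0, "hand": 1},
    {"dx": 0, "dy": 0, "dz": 0.003, "ax": 0, "ay": 0, "az": 0, "hand": 1},
    {"dx": 0, "dy": 0, "dz": 0, "ax": 0, "ay": 0, "az": 0, "hand": 1}
  ]
}}

```text
time_s: 41.65
tcp_pos: [0.5422, 0.2064, 0.2424]
ee_rot: [0.0, 0.998, 0.062, -0.0]
wrist_force: [-1.5, 0.1, 0.8]
gripper_width: -0.0001
gripper_force: 0.0
```

Call:
{"op": "arm_command", "data": {
  "targets": [
    {"dx": 0, "dy": 0, "dz": 0.002, "ax": 0, "ay": 0, "az": 0, "hand": 1},
    {"dx": 0, "dy": 0, "dz": 0.002, "ax": 0, "ay": 0, "az": 0, "hand": 1},
    {"dx": 0, "dy": 0, "dz": 0, "ax": 0, "ay": 0, "az": 0, "hand": 1},
    {"dx": 0, "dy": 0, "dz": 0, "ax": 0, "ay": 0, "az": 0, "hand": 1}
  ]
}}

```text
time_s: 41.98
tcp_pos: [0.5421, 0.2065, 0.2385]
ee_rot: [-0.0, 0.998, 0.062, -0.0]
wrist_force: [0.2, -0.9, -0.2]
gripper_width: 0.0001
gripper_force: 0.0
```

```bash
python3 - <<'E'
from h import *
show(); import flap
E
```

```text
cradle tcp mm [-36.5  49.7 238.5] yaw 179.96 tip z 65.5 F [ 0.2 -0.9 -0.2] w 0.0001 gf 0.0 t 42.0
[[390, 270, 94, 12, 975]]
0.0 tab rows [273.0, 283.0, 248.0] cols [388.0, 482.0]
0.1 tab rows [284.0, 293.0, 253.0] cols [389.0, 485.0]
0.2 tab rows [296.0, 304.0, 259.0] cols [390.0, 487.0]
0.3 tab rows [308.0, 316.0, 266.0] cols [391.0, 489.0]
0.4 tab rows [321.0, 327.0, 274.0] cols [392.0, 490.0]
0.5 tab rows [334.0, 339.0, 283.0] cols [392.0, 491.0]
0.6 tab rows [348.0, 350.0, 293.0] cols [392.0, 491.0]
0.7 tab rows [360.0, 361.0, 303.0] cols [392.0, 491.0]
0.8 tab rows [372.0, 372.0, 313.0] cols [392.0, 490.0]
0.9 tab rows [383.0, 381.0, 324.0] cols [391.0, 489.0]
1.0 tab rows [394.0, 390.0, 335.0] cols [390.0, 487.0]
1.1 tab rows [402.0, 397.0, 346.0] cols [389.0, 485.0]
1.2 tab rows [410.0, 403.0, 357.0] cols [388.0, 482.0]
1.3 tab rows [416.0, 408.0, 367.0] cols [387.0, 479.0]
```

The flap looks level. I'll press on until the stop is felt, then check.

Call:
{"op": "arm_command", "data": {
  "targets": [
    {"dx": 0, "dy": 0, "dz": 0.002, "ax": 0, "ay": 0, "az": 0, "hand": 1},
    {"dx": 0, "dy": 0, "dz": 0.002, "ax": 0, "ay": 0, "az": 0, "hand": 1},
    {"dx": 0, "dy": 0, "dz": 0, "ax": 0, "ay": 0, "az": 0, "hand": 1},
    {"dx": 0, "dy": 0, "dz": 0, "ax": 0, "ay": 0, "az": 0, "hand": 1}
  ]
}}

```text
time_s: 42.37
tcp_pos: [0.5426, 0.2067, 0.2381]
ee_rot: [0.0, 0.998, 0.062, -0.001]
wrist_force: [-12.0, -2.7, 23.7]
gripper_width: 0.0
gripper_force: 12.0
```

The stop is reached with 24 N. Rising clear and checking everything.

Call:
{"op": "arm_command", "data": {
  "targets": [
    {"dx": 0, "dy": 0, "dz": -0.01, "ax": 0, "ay": 0, "az": 0, "hand": 1},
    {"dx": 0, "dy": 0, "dz": -0.03, "ax": 0, "ay": 0, "az": 0, "hand": 1},
    {"dx": 0, "dy": 0, "dz": -0.035, "ax": 0, "ay": 0, "az": 0, "hand": 1},
    {"dx": -0.03, "dy": 0, "dz": -0.025, "ax": 0, "ay": 0, "az": 0, "hand": 1},
    {"dx": -0.035, "dy": 0.01, "dz": 0, "ax": 0, "ay": 0, "az": 0, "hand": 1}
  ]
}}

```text
time_s: 42.78
tcp_pos: [0.481, 0.1893, 0.3414]
ee_rot: [-0.001, 0.998, 0.063, 0.006]
wrist_force: [0.6, -0.2, 1.2]
gripper_width: 0.0002
gripper_force: 0.0
```

Call:
{"op": "arm_command", "data": {
  "targets": [
    {"dx": -0.035, "dy": 0.015, "dz": -0.02, "ax": 0, "ay": 0, "az": 0, "hand": 1},
    {"dx": -0.035, "dy": 0.015, "dz": -0.02, "ax": 0, "ay": 0, "az": 0, "hand": 1},
    {"dx": 0, "dy": 0, "dz": 0, "ax": 0, "ay": 0, "az": 0, "hand": 1},
    {"dx": 0, "dy": 0, "dz": 0, "ax": 0, "ay": 0, "az": 0, "hand": 1}
  ]
}}

```text
time_s: 43.12
tcp_pos: [0.4143, 0.1509, 0.3754]
ee_rot: [-0.0, 0.998, 0.062, 0.003]
wrist_force: [1.6, -0.2, -0.7]
gripper_width: -0.0002
gripper_force: 0.0
```

```bash
python3 - <<'E'
from h import *
show(); import flap
s=grab('scene'); g=grab('side')
a=flap.f['pixels'][:300]; b=cv2.resize(g['pixels'][105:210,265:395],None,fx=2.7,fy=2.7,interpolation=cv2.INTER_CUBIC)
out=np.zeros((300+b.shape[0],640,3),np.uint8); out[:300]=a; out[300:,:b.shape[1]]=b
c=cv2.resize(s['pixels'][180:265,330:475],(640-b.shape[1],b.shape[0]),interpolation=cv2.INTER_CUBIC); out[300:,b.shape[1]:]=c
cv2.imwrite('pics/fin.png',out[:,:,::-1]); print(out.shape)
E
```

```text
cradle tcp mm [-170.1   10.5  375.4] yaw 179.92 tip z 202.4 F [ 1.6 -0.2 -0.7] w -0.0002 gf 0.0 t 43.1
[[306, 0, 56, 1, 56]]
0.0 tab rows [-7.0, 1.0, 1.0] cols [304.0, 362.0]
0.1 tab rows [-4.0, 4.0, -0.0] cols [304.0, 363.0]
0.2 tab rows [-0.0, 8.0, -0.0] cols [303.0, 363.0]
0.3 tab rows [4.0, 12.0, 1.0] cols [303.0, 364.0]
0.4 tab rows [9.0, 17.0, 2.0] cols [303.0, 364.0]
0.5 tab rows [15.0, 23.0, 4.0] cols [303.0, 364.0]
0.6 tab rows [22.0, 29.0, 6.0] cols [303.0, 364.0]
0.7 tab rows [29.0, 36.0, 10.0] cols [303.0, 365.0]
0.8 tab rows [36.0, 42.0, 14.0] cols [303.0, 365.0]
0.9 tab rows [44.0, 50.0, 19.0] cols [303.0, 364.0]
1.0 tab rows [52.0, 57.0, 24.0] cols [303.0, 364.0]
1.1 tab rows [60.0, 64.0, 29.0] cols [303.0, 364.0]
1.2 tab rows [68.0, 71.0, 36.0] cols [303.0, 364.0]
1.3 tab rows [75.0, 78.0, 42.0] cols [304.0, 363.0]
(584, 640, 3)
```

View pics/fin.png

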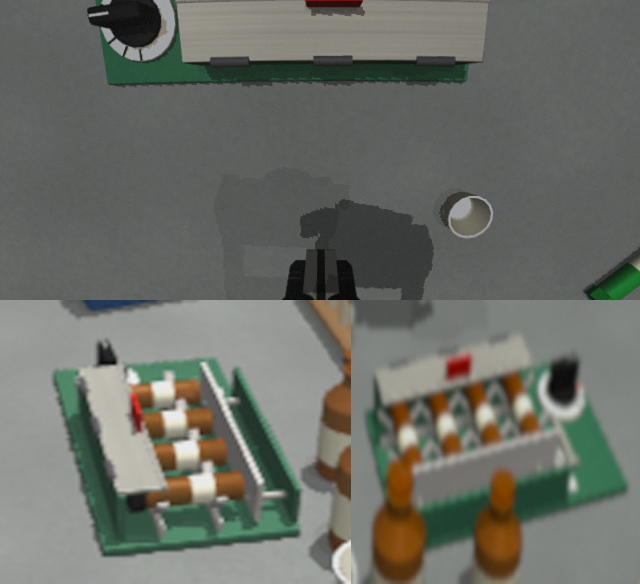

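All four tubes are racked, the flap is down and the dial pointer is on its tick. Handing in.

```bash
python3 -c "
from workcell import job; print(job.job_done())"
```

```text
the job is handed in; nothing more can be done
None
```

The job is handed in at about 43 s of the allowed 208 s, with no verdict returned: the dial is on its red tick (last turn clockwise), all four amber tubes lie in their grooves with stoppers towards the flap, and the flap is folded down to its stop; the fence on its red line follows from the dial, as that line was hidden in the pictures.

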